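Preheat the table grill, check its plate and load the koftas

ROBOT

A 6-joint arm with a two-finger parallel gripper is mounted at the origin on the work surface. World frame = base frame: x ahead of the robot, y to its left, z up, the work surface at z = 0. Lengths are in m, angles in rad, forces in N, time in s.
With the tool pointing down it reaches from about 0.275 to 0.975 m from the base axis. Payload 8.4 kg.
Tool frame: the origin (TCP) lies on the centre line of the jaws, within the pads' length; the fingertips stand 22 mm ahead of it and the grasp point (between the pads) lies 3 mm ahead of it (r.tip_extent is the distance from the TCP to the fingertips, in m); z points along the fingers, y is the line along which they close (so a half turn about z gives the same grasp; the last joint's range is limited). The gripper opens to 92 mm and grips with 3 to 60 N. Pads are 20 mm wide; open, the fingers measure 128 mm over their backs; the gripper's body (75 mm by 189 mm) begins 69 mm behind the grasp point.
Start: joints at [-1.25, 0.353, 1.633, -0, 1.155, -0.002], TCP at [0.198, -0.593, 0.237] pointing down, gripper open.
Joint ranges: [-2.63, 2.63], [-0.92, 2.1], [0.06, 2.66], [-1.3, 4.44], [0, 2.69], [-3.02, 3.02]. Speed limits (rad/s): [2.22, 2.22, 2.79, 3.14, 3.14, 3.14].

INTERFACE

Orientations are given as a 3x3 rotation matrix whose columns are the frame's x, y, z axes.
In Python, from rig import r gives the robot as it stands. The module is installed in compiled form; this text tells all that it offers.
- The arm moves only by the tool move_arm, never from a script. Its argument "commands" is a list of rows, each a list of 3 entries, a list of its own where there are three numbers: the opening, from 0 (shut) to 1 (fully open), then the shift along the tool's x, y, z normalised to -1 to 1, where 1 is 0.1 m, then the turn, a rotation vector about the tool's x, y, z normalised to -1 to 1, where 1 is pi rad. In form: [[fingers, [x, y, z], [rx, ry, rz]], ...]. A call has exactly 10 rows; each row shifts and turns the commanded pose from where the row before left it, along the tool's axes as they then stand; what a row does not reach is not made up. A row lasts 1/12 s, in which the tool goes at most 41.7 mm and 7.16 degrees, less where a joint would pass 70% of its speed; a pose out of reach is approached as far as the arm can. A call with a number of a shift or a turn outside -1 to 1 is refused whole. A call with a gripper value outside its range is refused whole. The fingers move at their own pace and stop on an object; "grip_force" is the grip in N (left out, the last holds). Time passes only in rows, so rows that do not move let the fingers close, or fill a call up. It gives the time, the measured TCP pose, the force, the opening and the grip force at its end, in the units of the state.
- r.read_state(): the state, without advancing time (a new reading comes with each control period).
- r.snapshot(name): name is "scene" or "top" or "wrist"; returns the picture (400x640x3 uint8, red, green, blue); there is no depth.
- r.calibration(name): a dict with "mtx" (3x3 intrinsics, pixels), "k1" (the pictures are not rectified: a ray, as slopes to the right and down, at radius r is drawn at 1 + k1 r^2 times it, then the intrinsics apply), "eye" and "attitude" of the camera in the world; the wrist camera has in their place "tool_from_camera" (4x4, takes a point from camera to tool coordinates, whose origin is the TCP and whose axes are the flange's). Camera axes: x right, y up, looking along -z (the intrinsics and any distortion apply to the point x, -y, -z); pixel columns grow to the right and rows downward; lengths in m; the calibration is good to about 2 mm. A picture is of the moment at which its call begins: read the wrist's pose just before it. calibration takes no time and is no camera call.
- r.close_job(): hands the job in; it is judged then, once.
The state is a dict: "clock": time; "joints": joint angles; "qd": joint speeds; "joint_torque": joint torques, N m; "tool_pos": TCP position; "tcp_rot": TCP orientation; "force": force on the tool from outside, world axes, zero at the start; "torque": the same for the moment, N m; "opening": finger opening in m; "grip_force": force on a finger pad.
Only numpy, scipy, OpenCV 4.12 (cv2) and the standard library are available. Lean on these libraries where they do the work, as an engineer would, in place of code of your own. Each camera call takes 0.05 s, during which the arm holds its last target. There are 200 camera calls.

TASK

First open the grill's lid upright and lower the heat lever on the grill's control head all the way. Then pick up the infrared thermometer, point its nose from about a hand's width (10 to 20 cm) at the round steel spot in the middle of the grill plate, hold it steady there for two seconds, and stand it back upright in its steel tray. After that lay every kofta from the chopping board flat on the grill plate, side by side, then fold the lid down and leave it ajar at 30 degrees, without disturbing the salt jar, pepper mill or mug.

Things in the scene. Friction and masses are not known exactly. Their poses are not given: they have to be found in the camera images.
- grill: Table contact grill, fixed. Dark steel base 320 (x) x 190 (y) x 60 high; origin: centre of its underside; z up, x along the hinge, +y to the hinge side. Black cooking plate 300 (x) x 124 (y) centred at x 0, y -25, top at z 66, in a 6 wide steel rim to z 72. Control head 45 x 50 x 76 high (95 at the lever's pivot ears) at x -130, y -120. Hinge cheeks to z 105 at x +-152, y 80.
- hinge (a point): Middle of the lid's hinge axis (grill frame x 0, y 80, z 90), which runs along the grill's x. Axes as the grill's. A point of the lid at radius r from the axis lies, at lid angle a, at grill y 80 - r cos a, z 90 + r sin a. A white pin on the quadrant at the +x hinge end lies on the 30 degree line (lid's mid-plane on the pin = 0.52 rad).
- lid (a joint): Lid angle, rad: 0 closed (level), grows as it opens, 1.57 vertical, stop at 1.75. Stiff hinge: it stays where left; 1 to 5 N at the handle moves it. Aluminium panel 284 x 155 x 15 (25 with cover plates), from 15 to 170 from the hinge axis, mid-plane through the axis.
- handle (a point): Middle of the lid's handle: black round bar 14 thick, 162 long, parallel to the hinge, 215 from its axis in the lid's mid-plane, on two arms 12 wide at +-75 along it; 38 clear gap between bar and lid edge. Axes as the lid's. The bar can turn in a grip, so the tool may stay pointing down.
- lever (a joint): Heat lever angle, rad: 0 raised (0.6 rad above level), grows as it is lowered, 1.1 = bottom stop (0.5 rad below level). Stays where left; 1.5 N at the tip moves it. Pivot along the grill's x at grill x -130, y -146, z 82; it points to the grill's -y. At the bottom stop the tip is at grill y -199, z 53.
- lever_tip (a point): Centre of the lever's black paddle (32 x 30 x 10), 60 from the pivot. Push it down from above.
- spot (a point): Centre of the bright round spot, 32 in diameter, in the middle of the cooking plate, on its surface (grill frame 0, -25, 66). Axes as the grill's.
- therm: Infrared thermometer, loose, 0.25 kg, upright in its tray. Origin: centre of its underside; z up, x the way its nose looks. Foot 66 x 50 x 22 high; upright grey grip 38 (x) x 32 (y) up to z 150 (take it from above across y, at z 125 to 130); nose barrel 28 thick sticking out forward and 45 degrees down from x 12, z 128.
- nose (a point): Front of the thermometer's nose, at x 47, z 93 of the thermometer. The point's x axis is the line of sight: 45 degrees below the thermometer's own x. The spot must lie on this line (within 16 mm), 70 to 250 ahead.
- tray: Steel tray, fixed, 130 x 120, floor 4 thick, rim to z 12. Origin at the centre of its underside.
- board: Wooden chopping board, fixed, 270 (x) x 260 (y) x 12 thick. Origin at the centre of its underside.
- kofta1: Kofta: rigid (frozen) brown oval, 84 long (x) x 42 wide (y) x 24 high, flat top and bottom, 0.08 to 0.15 kg, loose, at first on the board; origin at its middle, 12 above its underside. May be absent (two to four are there).
- kofta2: Kofta: rigid (frozen) brown oval, 84 long (x) x 42 wide (y) x 24 high, flat top and bottom, 0.08 to 0.15 kg, loose, at first on the board; origin at its middle, 12 above its underside. May be absent (two to four are there).
- kofta3: Kofta: rigid (frozen) brown oval, 84 long (x) x 42 wide (y) x 24 high, flat top and bottom, 0.08 to 0.15 kg, loose, at first on the board; origin at its middle, 12 above its underside. May be absent (two to four are there).
- kofta4: Kofta: rigid (frozen) brown oval, 84 long (x) x 42 wide (y) x 24 high, flat top and bottom, 0.08 to 0.15 kg, loose, at first on the board; origin at its middle, 12 above its underside. May be absent (two to four are there).
- salt: Bystander, leave alone: salt jar, 52 dia x 85 high. Origin at the centre of its underside.
- mill: Bystander, leave alone: dark wooden pepper mill, 54 dia x 155 high. Origin at the centre of its underside.
- mug: Bystander, leave alone: white mug, 80 dia x 90 high. Origin at the centre of its underside.
Not all that is in view belongs to the job. Leave any purple or turquoise look-alike of the kofta1 alone.

How it is judged:
On the way, in this order (a step that is already met when the one before it is completed fails the run):
1. the lid is open upright (1.4 rad or more) and the heat lever is down (0.9 rad or more) (value of joint lid above 1.4 rad and value of joint lever above 0.9 rad), for 0.2 s.
2. with the lid open (1.3 rad or more) and the lever down, the thermometer's line of sight passes within 16 mm of the spot, nose 70 to 250 mm from it, held still for 1.5 s (x of spot in the frame of nose between 0.07 and 0.25 m and y of spot in the frame of nose between -0.016 and 0.016 m and z of spot in the frame of nose between -0.016 and 0.016 m and linear speed of therm below 0.03 m/s and angular speed of therm below 0.25 rad/s and value of joint lid above 1.3 rad and value of joint lever above 0.9 rad), for 1.5 s.
3. the thermometer stands upright in its tray again, let go (horizontal distance between therm and tray below 0.04 m and height (world z) of therm below 0.01 m and angle between therm's own z axis and vertical below 0.1 rad and linear speed of therm below 0.03 m/s and contact force between therm and the fingers below 0.1 N), for 0.3 s.
4. every kofta lies flat on the cooking plate, let go, while the lid is still up (1.2 rad or more) (x of kofta1 in the frame of grill between -0.135 and 0.135 m and y of kofta1 in the frame of grill between -0.062 and 0.012 m and z of kofta1 in the frame of grill between 0.069 and 0.087 m and angle between the z axis of each of kofta1, kofta2, kofta3, kofta4 and the z axis of grill, either way round below 0.15 rad and linear speed of each of kofta1, kofta2, kofta3, kofta4 below 0.03 m/s and contact force between each of kofta1, kofta2, kofta3, kofta4 and the fingers below 0.1 N and x of kofta2 in the frame of grill between -0.135 and 0.135 m and y of kofta2 in the frame of grill between -0.062 and 0.012 m and z of kofta2 in the frame of grill between 0.069 and 0.087 m and x of kofta3 in the frame of grill between -0.135 and 0.135 m and y of kofta3 in the frame of grill between -0.062 and 0.012 m and z of kofta3 in the frame of grill between 0.069 and 0.087 m and x of kofta4 in the frame of grill between -0.135 and 0.135 m and y of kofta4 in the frame of grill between -0.062 and 0.012 m and z of kofta4 in the frame of grill between 0.069 and 0.087 m and value of joint lid above 1.2 rad), for 0.2 s.
5. the lid is folded to 30 degrees (0.42 to 0.63 rad) and let go (value of joint lid between 0.42 and 0.63 rad and contact force between lid and the fingers below 0.1 N), for 0.3 s.
At the end, for the whole second after the job is handed in: Lid at rest at 0.42 to 0.63 rad, lever at 0.9 rad or more, thermometer upright in its tray (within 40 mm of its centre), every kofta present flat and at rest on the cooking plate, its centre within 135 mm of the spot along the plate and 37 mm across it (all of step 3 and all of step 5 and velocity of joint lid between -0.05 and 0.05 rad/s and value of joint lever above 0.9 rad and x of kofta1 in the frame of grill between -0.135 and 0.135 m and y of kofta1 in the frame of grill between -0.062 and 0.012 m and z of kofta1 in the frame of grill between 0.069 and 0.087 m and angle between the z axis of each of kofta1, kofta2, kofta3, kofta4 and the z axis of grill, either way round below 0.15 rad and linear speed of each of kofta1, kofta2, kofta3, kofta4 below 0.03 m/s and contact force between each of kofta1, kofta2, kofta3, kofta4 and the fingers below 0.1 N and x of kofta2 in the frame of grill between -0.135 and 0.135 m and y of kofta2 in the frame of grill between -0.062 and 0.012 m and z of kofta2 in the frame of grill between 0.069 and 0.087 m and x of kofta3 in the frame of grill between -0.135 and 0.135 m and y of kofta3 in the frame of grill between -0.062 and 0.012 m and z of kofta3 in the frame of grill between 0.069 and 0.087 m and x of kofta4 in the frame of grill between -0.135 and 0.135 m and y of kofta4 in the frame of grill between -0.062 and 0.012 m and z of kofta4 in the frame of grill between 0.069 and 0.087 m); the robot touches nothing.
It fails at once if a bystander (salt jar, pepper mill or mug) is pushed more than 4 cm or tipped over (distance of any of salt, mill, mug from where it was at the start of the episode above 0.04 m or angle between any of salt, mill, mug's own z axis and vertical above 0.5 rad).
Of kofta1, kofta2, kofta3, kofta4 only 2 to 4 are there at a start; the rules pass over those that are not, and their reading is None.
At some moment in a run one of kofta1, kofta2, kofta3, kofta4 may be knocked a few centimetres aside while the robot is not near it.
It also fails if it takes over 210 s, if anything falls off the work surface, if the arm or the gripper's body presses on something with over 40 N, if the wrist force passes 120 N, or if a joint passes its speed limit or range.

## Working session

There is one attempt and no reset: what is moved stays moved. The work goes in short steps, Python scripts to look and compute and a tool call to move; the robot and the scene stay as the last step left them, time stands still between calls to the robot, and variables do not carry over. Pictures are saved under pics/ and viewed, at most 14 in all, crops included, and the job is handed in when it is done.

Besides the shell and the picture viewer there is one more tool, called after "Call:" in YAML: its name, and indented under it one key for each argument. move_arm: Moves the arm, as the interface text tells. Scaled input: -1 to 1 covers 0.1 m each way for a shift and pi rad each way for a turn. Its arguments: {"type":"object","properties":{"commands":{"type":"array"},"grip_force":{"type":"number"}},"required":["commands"]}

```bash
mkdir -p pics; python3 - <<'E'
from rig import r
import cv2, numpy as np
np.set_printoptions(precision=4,suppress=True)
for n in ["scene","top","wrist"]:
    cv2.imwrite(f"pics/{n}0.png",cv2.cvtColor(r.snapshot(n),cv2.COLOR_RGB2BGR))
    print(n,r.calibration(n))
print(r.read_state(), r.tip_extent)
E
```

```text
scene {'mtx': array([[377.6802,   0.    , 321.1257],
       [  0.    , 377.6802, 191.1464],
       [  0.    ,   0.    ,   1.    ]]), 'k1': -0.01991279929697493, 'eye': array([1.0735, 0.0665, 1.0475]), 'attitude': array([[-0.0932, -0.838 ,  0.5376],
       [ 0.9956, -0.071 ,  0.0618],
       [-0.0136,  0.541 ,  0.8409]])}
top {'mtx': array([[448.26  ,   0.    , 318.6769],
       [  0.    , 448.26  , 202.0882],
       [  0.    ,   0.    ,   1.    ]]), 'k1': -0.02552060488796185, 'eye': array([0.3461, 0.0201, 1.6044]), 'attitude': array([[-0.0119,  0.9974, -0.0716],
       [-0.9998, -0.0107,  0.0171],
       [ 0.0163,  0.0718,  0.9973]])}
wrist {'mtx': array([[307.3728,   0.    , 315.5553],
       [  0.    , 307.3728, 196.7043],
       [  0.    ,   0.    ,   1.    ]]), 'k1': -0.005123690183531033, 'tool_from_camera': array([[-0.0023,  0.9566,  0.2914,  0.0823],
       [ 1.    ,  0.0023,  0.0001,  0.0007],
       [-0.0005,  0.2914, -0.9566, -0.1467],
       [ 0.    ,  0.    ,  0.    ,  1.    ]])}
{'clock': 0.15, 'joints': array([-1.2504,  0.3535,  1.634 , -0.    ,  1.1552, -0.0024]), 'qd': array([ 0.0003, -0.0017, -0.0029, -0.0001, -0.001 ,  0.0005]), 'joint_torque': array([ -0.0007, -59.4208, -33.447 ,   0.0696,   0.0204,  -0.0001]), 'tool_pos': array([ 0.1982, -0.5924,  0.236 ]), 'tcp_rot': array([[ 0.9483,  0.3173, -0.0003],
       [ 0.3173, -0.9483,  0.001 ],
       [-0.    , -0.001 , -1.    ]]), 'force': array([-0.2578, -0.5385, -0.1417]), 'torque': array([ 0.0277, -0.0293,  0.0067]), 'grip_force': 0.0, 'opening': 0.09214836686607912} 0.022
```

View pics/scene0.png

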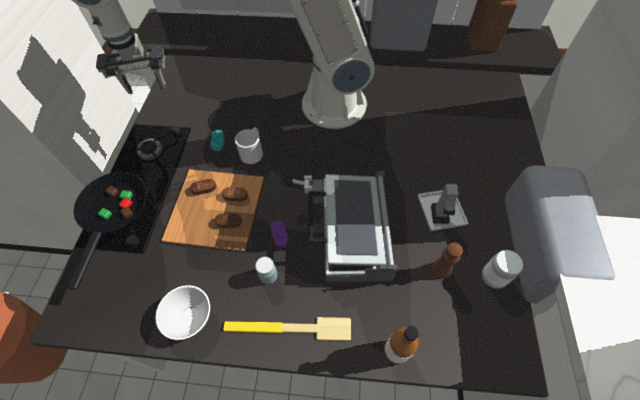

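View pics/top0.png

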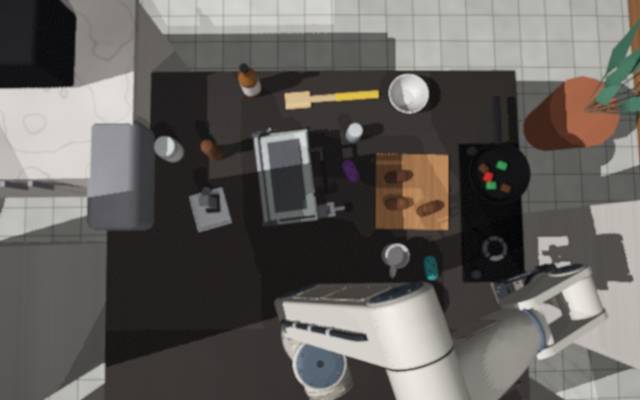

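The scene view shows the grill at about (355,225), its lever at (312,184), the board with 3 koftas at (202,186), (235,194) and (225,220), and the thermometer in its tray at (445,205). In the top view the grill is at (288,178), the tray at (210,208), the board at (412,192), the salt at (354,132), the mill at (210,150) and the mug at (396,257).

```bash
cat > h.py <<'E'
from rig import r
import cv2, numpy as np
np.set_printoptions(precision=4,suppress=True)
def cam(n,st=None):
    c=r.calibration(n)
    if n=="wrist":
        T=np.array(c["tool_from_camera"]);R=np.array(st["tcp_rot"]);p=np.array(st["tool_pos"])
        return c["mtx"],c["k1"],R@T[:3,3]+p,R@T[:3,:3]
    return c["mtx"],c["k1"],np.array(c["eye"]),np.array(c["attitude"])
def ray(n,px,st=None):
    K,k,e,A=cam(n,st); px=np.atleast_2d(np.array(px,float))
    s=cv2.undistortPoints(px[:,None],K,np.array([k,0,0,0.]))[:,0]
    return e,(A@np.c_[s[:,0],-s[:,1],-np.ones(len(s))].T).T
def plane(n,px,z,st=None):
    e,d=ray(n,px,st); return e+d*((z-e[2])/d[:,2])[:,None]
def proj(n,P,st=None):
    K,k,e,A=cam(n,st); q=(np.atleast_2d(P)-e)@A
    s=np.c_[q[:,0],-q[:,1]]/-q[:,2:]; s=s*(1+k*(s**2).sum(1))[:,None]
    return s@K[:2,:2].T+K[:2,2]
def tri(a,b,sa=None,sb=None):
    # a,b=(name,px): nearest point of two rays, and the gap
    e1,d1=ray(*a,sa);e2,d2=ray(*b,sb);d1=d1[0];d2=d2[0]
    t=np.linalg.lstsq(np.c_[d1,-d2],e2-e1,rcond=None)[0]
    p,q=e1+t[0]*d1,e2+t[1]*d2
    return (p+q)/2,np.linalg.norm(p-q)
def snap(n,f,crop=None,s=1):
    im=cv2.cvtColor(r.snapshot(n),cv2.COLOR_RGB2BGR); cv2.imwrite(f"pics/{f}_raw.png",im)
    if crop: x,y,w,h=crop; im=im[y:y+h,x:x+w]
    cv2.imwrite(f"pics/{f}.png",cv2.resize(im,None,fx=s,fy=s,interpolation=cv2.INTER_CUBIC)); 
E
python3 - <<'E'
from h import *
t=cv2.imread("pics/top0.png");s=cv2.imread("pics/scene0.png")
a=cv2.resize(t[120:240,180:360],None,fx=4.4,fy=4.4,interpolation=cv2.INTER_CUBIC)
cv2.imwrite("pics/c1.png",a)
b=cv2.resize(s[160:290,290:480],None,fx=4.2,fy=4.2,interpolation=cv2.INTER_CUBIC)
cv2.imwrite("pics/c2.png",b)
# board: orange-ish; koftas dark brown inside
for n,im in(("top",t),("scene",s)):
    hsv=cv2.cvtColor(im,cv2.COLOR_BGR2HSV)
    m=cv2.inRange(hsv,(5,90,110),(25,255,255))
    cs=sorted(cv2.findContours(m,cv2.RETR_EXTERNAL,cv2.CHAIN_APPROX_NONE)[0],key=cv2.contourArea)[-4:]
    for c in cs:print(n,cv2.contourArea(c),cv2.minAreaRect(c))
    c=[c for c in cs if cv2.contourArea(c)>2000][-1]
    print("board corners", plane(n,cv2.boxPoints(cv2.minAreaRect(c)),0.012))
    f=np.zeros_like(m);cv2.drawContours(f,[cv2.convexHull(c)],-1,255,-1)
    d=cv2.bitwise_and(cv2.inRange(hsv[...,2],0,88),f)
    for k in cv2.findContours(d,cv2.RETR_EXTERNAL,cv2.CHAIN_APPROX_NONE)[0]:
        if cv2.contourArea(k)>60:
            R=cv2.minAreaRect(k);print(n,"dark",R,plane(n,[R[0]],0.024)[0])
E
```

```text
top 224.0 ((633.5, 13.5), (27.0, 11.0), 90.0)
top 348.0 ((354.7275085449219, 95.30587768554688), (8.970561027526855, 47.08871078491211), 85.36454010009766)
top 2468.5 ((591.5323486328125, 111.08153533935547), (69.55940246582031, 52.8629264831543), 86.8201675415039)
top 3232.5 ((424.0, 191.5), (75.0, 48.0), 90.0)
board corners [[ 0.6311 -0.3023  0.012 ]
 [ 0.6298 -0.4768  0.012 ]
 [ 0.3592 -0.4679  0.012 ]
 [ 0.3613 -0.2955  0.012 ]]
top dark ((406.0, 178.5), (10.0, 17.0), 0.0) [ 0.5405 -0.3191  0.024 ]
scene 100.0 ((456.5081481933594, 249.4098358154297), (16.644794464111328, 9.98687744140625), 50.19443130493164)
scene 147.0 ((286.5234680175781, 330.3629150390625), (127.13517761230469, 18.11978530883789), 0.6295985579490662)
scene 310.5 ((7.0, 316.0), (48.0, 14.0), 90.0)
scene 4139.5 ((211.815673828125, 208.83665466308594), (91.00051879882812, 76.79022979736328), 7.853313446044922)
board corners [[ 0.6305 -0.4761  0.012 ]
 [ 0.3465 -0.5325  0.012 ]
 [ 0.3721 -0.2119  0.012 ]
 [ 0.646  -0.1943  0.012 ]]
scene dark ((229.0, 242.0), (26.0, 6.0), 0.0) [ 0.6218 -0.2656  0.024 ]
scene dark ((230.69247436523438, 223.6128387451172), (43.37038803100586, 23.747282028198242), 3.814074993133545) [ 0.5606 -0.2743  0.024 ]
scene dark ((235.0, 196.5), (17.0, 26.0), 90.0) [ 0.4628 -0.2822  0.024 ]
scene dark ((200.0, 189.5), (9.0, 28.0), 90.0) [ 0.4461 -0.4023  0.024 ]
```

View pics/c1.png

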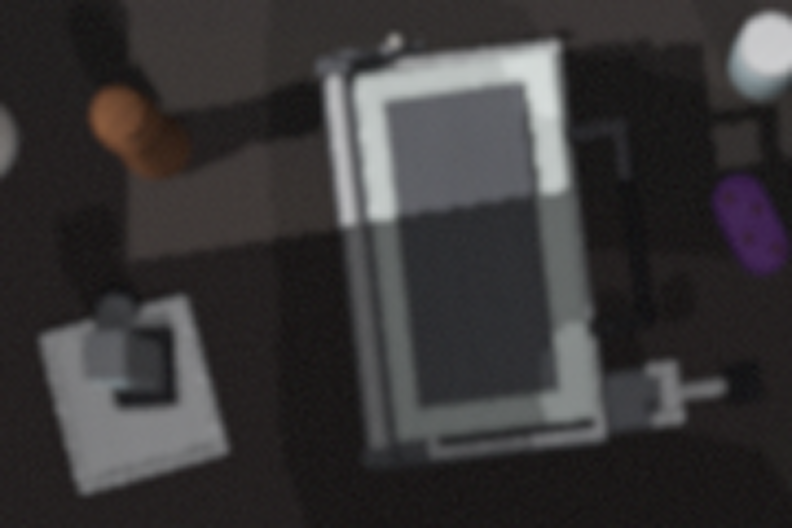

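View pics/c2.png

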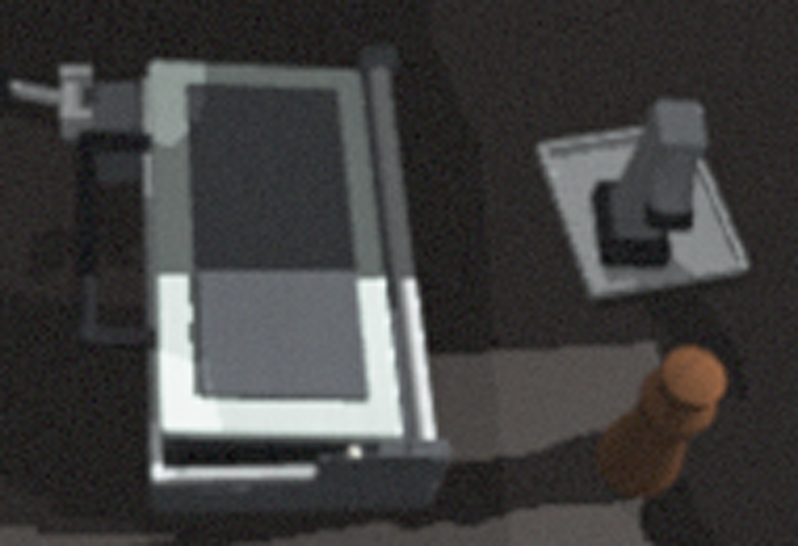

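The crops show the lid nearly closed. In the top crop the front lid corners are at (562,40) and (600,412), the handle bar runs (622,125)–(650,315), and the lever paddle is at (745,383). The scene crop shows the matching points, and the thermometer's nose points toward the mill side. I'll triangulate these.

```bash
python3 - <<'E'
from h import *
T=lambda x,y:[180+x/4.4,120+y/4.4]
S=lambda x,y:[290+x/4.2,160+y/4.2]
P={"lidF+x":((562,40),(162,435)),"lidF-x":((600,412),(150,62)),"lidB+x":((355,78),(402,437)),
"bar+x":((622,125),(85,338)),"bar-x":((650,318),(88,138)),"levertip":((715,388),(14,88)),
"plate c1":((388,103),(370,398)),"plate c2":((525,87),(197,393)),"c3":((555,390),(190,88)),"c4":((420,405),(340,90)),
"pin":((395,42),(355,452)),"thermtop":((113,355),(680,110)),"mill":((118,112),(695,375)),
"nosefront":((118,310),(672,212))}
for k,(a,b) in P.items(): print(k,*tri(("top",T(*a)),("scene",S(*b))))
print("tray",plane("top",[T(40,335),T(185,297),T(228,453),T(85,492)],0.012))
print("traysc",plane("scene",[S(*q) for q in((540,145),(690,120),(748,268),(592,297))],0.012))
t=cv2.imread("pics/top0.png")[140:240,370:460]
s=cv2.imread("pics/scene0.png")[160:260,155:275]
cv2.imwrite("pics/c3.png",np.hstack([cv2.resize(t,None,fx=4,fy=4,interpolation=2),cv2.resize(s[:,:110],None,fx=4,fy=4,interpolation=2)]))
E
```

```text
lidF+x [0.7    0.0335 0.1147] 0.009684558621109004
lidF-x [0.4147 0.0044 0.1108] 0.0032453474037350536
lidB+x [0.6777 0.1901 0.0895] 0.0002417458049580326
bar+x [ 0.6351 -0.017   0.1086] 0.0005311525674468971
bar-x [ 0.4854 -0.0336  0.1142] 0.0047073274825219545
levertip [ 0.4335 -0.089   0.0933] 0.005918607926203759
plate c1 [0.6562 0.1661 0.0975] 0.0050202624315916124
plate c2 [0.6659 0.0577 0.1057] 0.0004151954006789954
c3 [0.4322 0.0365 0.1068] 0.0004242806027627233
c4 [0.4221 0.1417 0.1026] 0.00408187202012535
pin [0.7001 0.1574 0.1137] 0.001568547568868721
thermtop [0.4587 0.3627 0.16  ] 0.0059669441383363815
mill [0.6426 0.3626 0.1404] 0.001726060579355968
nosefront [0.4983 0.3733 0.0933] 0.0031625529297182853
tray [[0.4866 0.4535 0.012 ]
 [0.5162 0.3365 0.012 ]
 [0.3897 0.3015 0.012 ]
 [0.3596 0.4163 0.012 ]]
traysc [[0.3978 0.3055 0.012 ]
 [0.3648 0.4226 0.012 ]
 [0.4923 0.4525 0.012 ]
 [0.5259 0.3371 0.012 ]]
```

View pics/c3.png

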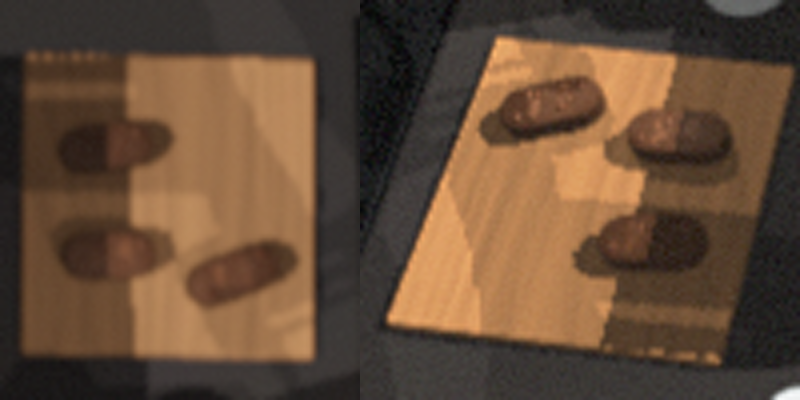

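Triangulation gives the grill a yaw of about 0.10 with its origin near (0.548, 0.108), and a lid angle of about 0.1 rad. The handle is at (0.560, -0.025, 0.111). The thermometer's yaw is about 0.27, and the board holds three koftas. Next I move above the grill for a closer wrist look.

Call:
move_arm:
  commands:
    - [1,[0,0,-0.4],[0,0,0.018]]
    - [1,[0,0,-0.4],[0,0,0.018]]
    - [1,[0,0,-0.4],[0,0,0.018]]
    - [1,[0,0,-0.4],[0,0,0.018]]
    - [1,[0.22,-0.35,0],[0,0,0]]
    - [1,[0.22,-0.35,0],[0,0,0]]
    - [1,[0.22,-0.35,0],[0,0,0]]
    - [1,[0.22,-0.35,0],[0,0,0]]
    - [1,[0.22,-0.35,0],[0,0,0]]
    - [1,[0.22,-0.35,0],[0,0,0]]
  grip_force: 30

```text
clock: 0.98
tool_pos: [0.3096, -0.3691, 0.3964]
tcp_rot: [[0.995, 0.096, 0.0], [0.096, -0.995, 0.0], [0.0, -0.0, -1.0]]
force: [0.8, 0.2, 0.6]
opening: 0.092
grip_force: 0.0
```

Call:
move_arm:
  commands:
    - [1,[0.22,-0.35,0],[0,0,0]]
    - [1,[0.22,-0.35,0],[0,0,0]]
    - [1,[0.22,-0.35,0],[0,0,0]]
    - [1,[0.22,-0.35,0],[0,0,0]]
    - [1,[0.22,-0.35,0],[0,0,0]]
    - [1,[0.22,-0.35,0],[0,0,0]]
    - [1,[0.22,-0.35,0],[0,0,0]]
    - [1,[0.22,-0.35,0],[0,0,0]]
    - [0.5,[0,0,0],[0,0,0]]
    - [0.5,[0,0,0],[0,0,0]]

```text
clock: 1.82
tool_pos: [0.458, -0.0734, 0.3962]
tcp_rot: [[0.995, 0.101, -0.001], [0.101, -0.995, 0.0], [-0.001, -0.0, -1.0]]
force: [-0.6, -1.1, 0.4]
opening: 0.0809
grip_force: 0.0
```

```bash
python3 - <<'E'
from h import *
st=r.read_state(); print(st["tool_pos"],st["tcp_rot"][:,0],st["qd"],st["clock"],st["opening"])
np.save("st1.npy",st,allow_pickle=True)
snap("wrist","w1")
E
```

```text
[ 0.458  -0.0734  0.3962] [ 0.9949  0.1009 -0.0008] [-0.0635 -0.0128  0.0106 -0.0131  0.0049 -0.0235] 1.8167 0.08089087794663306
```

View pics/w1.png

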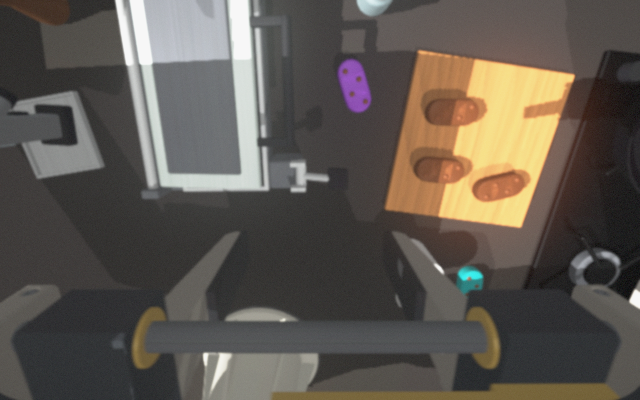

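The wrist view shows the handle bar along column ~288 (rows 18–143), the lever arm ending at (328,178) with its dark paddle at ~(338,178), and the lid's front -x corner at (268,190). The koftas are at (453,110), (440,169) and (499,186), and the tray is at (60,135).

```bash
python3 - <<'E'
from h import *
st=np.load("st1.npy",allow_pickle=True).item()
W=lambda p,z:plane("wrist",p,z,st)
print("bar",W([(288,20),(290,140)],0.111))
print("lidF-x",W([(268,190)],0.113),"base corner",W([(268,190)],0.06))
print("hinge -x end",W([(152,192)],0.10))
print("lever tip",W([(328,178),(338,178)],0.095))
im=cv2.imread("pics/w1_raw.png");hsv=cv2.cvtColor(im,cv2.COLOR_BGR2HSV)
m=cv2.inRange(hsv,(5,90,110),(25,255,255));m[230:]=0;m[:,:370]=0
c=max(cv2.findContours(m,0,1)[0],key=cv2.contourArea);f=np.zeros_like(m);cv2.drawContours(f,[cv2.convexHull(c)],-1,255,-1)
q=cv2.approxPolyDP(cv2.convexHull(c),12,True)[:,0];print("board",q.tolist(),W(q.astype(float),0.012))
G=hsv[...,0].astype(int);print("kofta hsv",hsv[110,470],hsv[110,435],"board shade",hsv[130,430],"shadow",hsv[205,500])
# grill frame
o=np.array([0.548,0.108]);y=0.1;ux=np.array([np.cos(y),np.sin(y)]);uy=np.array([-ux[1],ux[0]])
def g(x,yy,z):return np.r_[o+x*ux+yy*uy,z]
for n,p in dict(bar1=g(.081,.08-.214,.111),bar2=g(-.081,.08-.214,.111),lidF=g(-.142,.08-.169,.113),tip=g(-.13,-.146-.0495,.116),hinge=g(-.152,.08,.1)).items():print(n,proj("wrist",p,st)[0],proj("top",p)[0],proj("scene",p)[0])
E
```

```text
bar [[ 0.6357 -0.0219  0.111 ]
 [ 0.4875 -0.0355  0.111 ]]
lidF-x [[ 0.4129 -0.0092  0.113 ]] base corner [[ 0.3972 -0.0022  0.06  ]]
hinge -x end [[0.3887 0.1658 0.1   ]]
lever tip [[ 0.435  -0.0951  0.095 ]
 [ 0.4365 -0.11    0.095 ]]
board [[418, 50], [575, 75], [521, 227], [385, 209]] [[ 0.6358 -0.2191  0.012 ]
 [ 0.6251 -0.4794  0.012 ]
 [ 0.3578 -0.4695  0.012 ]
 [ 0.368  -0.2107  0.012 ]]
kofta hsv [ 11 152 186] [ 10 132 122] board shade [ 13 137 181] shadow [ 21 122 247]
bar1 [284.6721  13.944 ] [321.5147 146.2672] [309.9285 242.3772]
bar2 [288.1624 144.6997] [326.9424 193.8217] [310.4405 192.1025]
lidF [258.1323 187.2617] [315.6095 213.3884] [325.45   174.5817]
tip [331.8619 179.6109] [346.9924 206.2245] [290.0685 177.7411]
hinge [147.5346 191.5648] [265.761  222.1219] [380.4959 173.6414]
```

Call:
move_arm:
  commands:
    - [0.43,[0.35,-0.12,0.14],[0,0,0]]
    - [0.43,[0.35,-0.12,0.14],[0,0,0]]
    - [0.43,[0.36,-0.12,0.14],[0,0,0]]
    - [0.43,[0,0,0.3],[0,0,0]]
    - [0.43,[0,0,0.3],[0,0,0]]
    - [0.43,[0,0,0.3],[0,0,0]]
    - [0.43,[0,0,0.3],[0,0,0]]
    - [0.43,[0,0,0.3],[0,0,0]]
    - [0.43,[0,0,0.2],[0,0,0]]
    - [0.43,[0,0,0.0],[0,0,0]]

```text
clock: 2.7
tool_pos: [0.5564, -0.0311, 0.1804]
tcp_rot: [[0.996, 0.094, -0.007], [0.094, -0.996, 0.0], [-0.007, -0.001, -1.0]]
force: [-0.4, -0.0, 0.2]
opening: 0.0397
grip_force: 0.0
```

```bash
python3 - <<'E'
from h import *
st=r.read_state(); print(st["tool_pos"],st["force"],st["opening"])
im=cv2.cvtColor(r.snapshot("wrist"),cv2.COLOR_RGB2BGR)
sc=cv2.cvtColor(r.snapshot("scene"),cv2.COLOR_RGB2BGR)
cv2.imwrite("pics/w2.png",np.hstack([cv2.resize(im[:,100:560],(400,348)),cv2.resize(sc[110:270,220:400],(392,348))]))
E
```

```text
[ 0.5564 -0.0311  0.1804] [-0.3775 -0.0117  0.1852] 0.03968324671076022
```

View pics/w2.png

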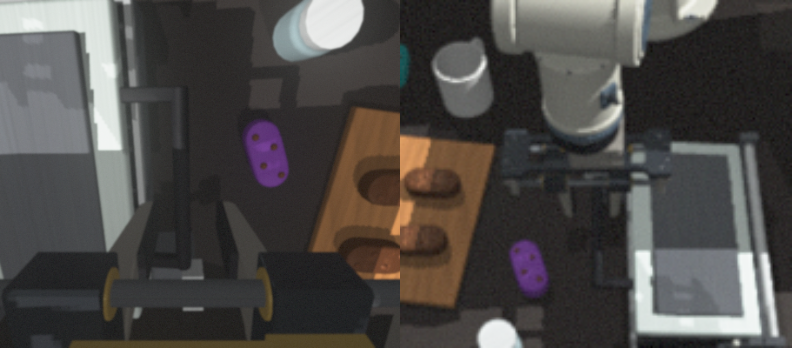

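The bar shows between the open fingers, about 4–5 mm off centre toward the lid. I descend with that correction, then grip.

Call:
move_arm:
  commands:
    - [0.43,[0.02,-0.02,0.2],[0,0,0]]
    - [0.43,[0.02,-0.02,0.2],[0,0,0]]
    - [0.43,[0,0,0.2],[0,0,0]]
    - [0.43,[0,0,0.05],[0,0,0]]
    - [0.43,[0,0,0],[0,0,0]]
    - [0,[0,0,0],[0,0,0]]
    - [0,[0,0,0],[0,0,0]]
    - [0,[0,0,0],[0,0,0]]
    - [0,[0,0,0],[0,0,0]]
    - [0,[0,0,0],[0,0,0]]
  grip_force: 20

```text
clock: 3.63
tool_pos: [0.5638, -0.0251, 0.1205]
tcp_rot: [[0.995, 0.097, 0.002], [0.097, -0.995, -0.001], [0.002, 0.001, -1.0]]
force: [0.7, -2.1, 1.0]
opening: 0.0133
grip_force: 20.0
```

Call:
move_arm:
  commands:
    - [0,[0,-0.05,-0.3],[0,0,0]]
    - [0,[0,-0.09,-0.29],[0,0,0]]
    - [0,[0,-0.13,-0.27],[0,0,0]]
    - [0,[0,-0.17,-0.25],[0,0,0]]
    - [0,[0,-0.2,-0.22],[0,0,0]]
    - [0,[0,-0.23,-0.19],[0,0,0]]
    - [0,[0,-0.25,-0.16],[0,0,0]]
    - [0,[0,-0.28,-0.12],[0,0,0]]
    - [0,[0,0,0],[0,0,0]]
    - [0,[0,0,0],[0,0,0]]

```text
clock: 4.47
tool_pos: [0.5495, 0.1148, 0.3032]
tcp_rot: [[0.995, 0.099, 0.002], [0.099, -0.995, -0.002], [0.002, 0.002, -1.0]]
force: [-8.5, -7.3, 23.5]
opening: 0.0133
grip_force: 20.0
```

Call:
move_arm:
  commands:
    - [0,[0,-0.2,-0.12],[0,0,0]]
    - [0,[0,-0.2,-0.05],[0,0,0]]
    - [0,[0,-0.2,-0.03],[0,0,0]]
    - [0,[0,-0.2,0],[0,0,0]]
    - [0,[0,0,0],[0,0,0]]
    - [0,[0,0,0],[0,0,0]]
    - [0,[0,0,0],[0,0,0]]
    - [0,[0,0,0],[0,0,0]]
    - [0,[0,0,0],[0,0,0]]
    - [0,[0,0,0],[0,0,0]]

```text
clock: 5.3
tool_pos: [0.5403, 0.1944, 0.3192]
tcp_rot: [[0.995, 0.097, -0.003], [0.097, -0.995, 0.0], [-0.003, -0.001, -1.0]]
force: [-4.8, 2.1, -0.1]
opening: 0.0131
grip_force: 20.0
```

```bash
python3 - <<'E'
from h import *
st=r.read_state(); print(st["tool_pos"],st["force"],st["opening"])
sc=cv2.cvtColor(r.snapshot("scene"),cv2.COLOR_RGB2BGR)
cv2.imwrite("pics/s3.png",cv2.resize(sc[80:290,240:480],None,fx=2.5,fy=2.5))
E
```

```text
[0.5403 0.1944 0.3192] [-4.7559  2.0605 -0.0558] 0.013135925635167078
```

View pics/s3.png

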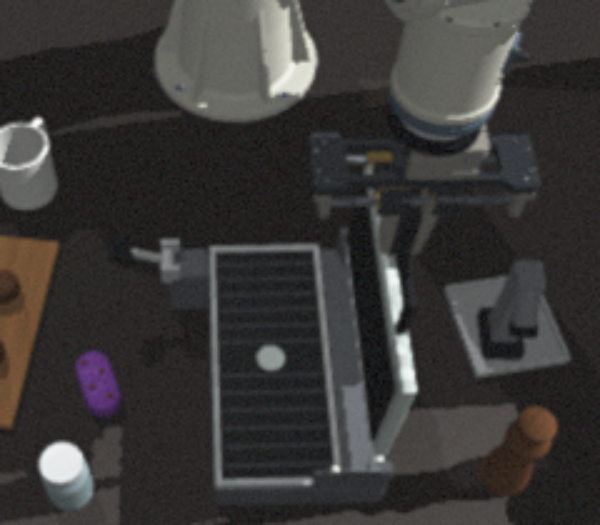

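The picture shows the lid standing upright in the grip, with the plate's steel spot at crop (270,358), i.e. scene pixel (348,223). The black plate corners are at (212,248), (318,245), (335,480) and (220,483). The bystanders are undisturbed. I let go and lift.

Call:
move_arm:
  commands:
    - [0.45,[0,0,0],[0,0,0]]
    - [0.45,[0,0,0],[0,0,0]]
    - [0.45,[0,0,0],[0,0,0]]
    - [0.45,[0,0,-0.2],[0,0,0]]
    - [0.45,[0,0,-0.2],[0,0,0]]
    - [0.45,[0,0,-0.3],[0,0,0]]
    - [0.2,[-0.2,0.3,0],[0,0,0]]
    - [0,[-0.2,0.3,0],[0,0,0]]
    - [0,[-0.2,0.3,0],[0,0,0]]
    - [0,[-0.2,0.3,0],[0,0,0]]

```text
clock: 6.18
tool_pos: [0.4732, 0.0658, 0.3898]
tcp_rot: [[0.995, 0.097, 0.001], [0.097, -0.995, -0.0], [0.001, 0.0, -1.0]]
force: [0.3, -0.6, -0.3]
opening: 0.0167
grip_force: 0.0
```

```bash
python3 - <<'E'
from h import *
S=lambda x,y:[240+x/2.5,80+y/2.5]
print("spot",plane("scene",[S(270,358)],0.066))
c=plane("scene",[S(212,248),S(318,245),S(335,480),S(220,483)],0.07)
print(c,c.mean(0)); 
for a,b in((0,3),(1,2)):
    d=c[b]-c[a];print(np.arctan2(d[1],d[0]),np.linalg.norm(d))
st=r.read_state();print(st["tool_pos"])
np.save("st2.npy",st,allow_pickle=True)
snap("wrist","w4"); im=r.snapshot("top"); cv2.imwrite("pics/t4.png",im[...,::-1])
g=cv2.imread("pics/t4.png")[120:240,200:360];w=cv2.imread("pics/w4_raw.png")
cv2.imwrite("pics/v4.png",np.vstack([cv2.resize(g,(400,300),interpolation=2),cv2.resize(w[:260],(640,260))[:, :400]]) if 0 else np.hstack([cv2.resize(g,(400,300),interpolation=2),cv2.resize(w,(400,250))[0:250].copy() if 0 else cv2.copyMakeBorder(cv2.resize(w,(400,250)),0,50,0,0,0)]))
E
```

```text
spot [[0.5505 0.0831 0.066 ]]
[[0.4032 0.002  0.07  ]
 [0.3874 0.1343 0.07  ]
 [0.6952 0.1613 0.07  ]
 [0.7095 0.0377 0.07  ]] [0.5488 0.0838 0.07  ]
0.11613946018666735 0.3083746343722789
0.08720008933677796 0.3089731866395624
[0.4732 0.0658 0.3898]
```

View pics/v4.png

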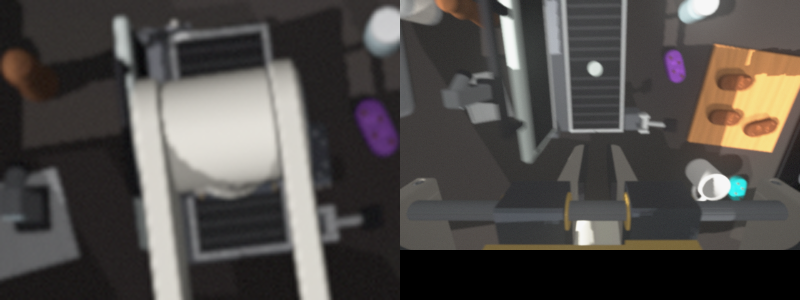

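The top crop confirms the lid is upright. The wrist image shows the spot at full-frame (312,110), which agrees with (0.5505, 0.0831). The lever comes next, pushed down with closed fingers.

Call:
move_arm:
  commands:
    - [0,[-0.1,0.33,0.1],[0,0,0]]
    - [0,[-0.1,0.33,0.1],[0,0,0]]
    - [0,[-0.1,0.33,0.1],[0,0,0]]
    - [0,[-0.1,0.33,0.1],[0,0,0]]
    - [0,[-0.1,0.35,0.1],[0,0,0]]
    - [0,[0,0,0.35],[0,0,0]]
    - [0,[0,0,0.35],[0,0,0]]
    - [0,[0,0,0.35],[0,0,0]]
    - [0,[0,0,0.35],[0,0,0]]
    - [0,[0,0,0.3],[0,0,0]]

```text
clock: 7.12
tool_pos: [0.4404, -0.104, 0.1678]
tcp_rot: [[0.995, 0.096, 0.0], [0.096, -0.995, 0.0], [0.0, -0.0, -1.0]]
force: [0.3, -0.4, 0.3]
opening: 0.0004
grip_force: 0.0
```

Call:
move_arm:
  commands:
    - [0,[0,0,0],[0,0,0]]
    - [0,[0,0,0],[0,0,0]]
    - [0,[0,0,0.15],[0,0,0]]
    - [0,[0,0,0.15],[0,0,0]]
    - [0,[0,0,0.15],[0,0,0]]
    - [0,[0,0,0.15],[0,0,0]]
    - [0,[0,0,0.15],[0,0,0]]
    - [0,[0,0,0.1],[0,0,0]]
    - [0,[0,0,0],[0,0,0]]
    - [0,[0,0,0],[0,0,0]]

```text
clock: 7.95
tool_pos: [0.4418, -0.1043, 0.0858]
tcp_rot: [[0.995, 0.097, 0.002], [0.097, -0.995, -0.0], [0.002, 0.001, -1.0]]
force: [-0.1, -0.3, 0.1]
opening: 0.0003
grip_force: 0.0
```

Call:
move_arm:
  commands:
    - [0,[0,0,0.03],[0,0,0]]
    - [0,[0,0,0.03],[0,0,0]]
    - [0,[0,0,0.03],[0,0,0]]
    - [0,[0,0,0],[0,0,0]]
    - [0,[0,0,0],[0,0,0]]
    - [0,[0,0,0],[0,0,0]]
    - [0,[0,0,0],[0,0,0]]
    - [0,[0,0,0],[0,0,0]]
    - [0,[0,0,0],[0,0,0]]
    - [0,[0,0,0],[0,0,0]]

```text
clock: 8.78
tool_pos: [0.4441, -0.106, 0.0814]
tcp_rot: [[0.995, 0.098, 0.008], [0.098, -0.995, -0.003], [0.007, 0.004, -1.0]]
force: [-14.1, -5.7, 69.1]
opening: 0.0005
grip_force: 31.7
```

```bash
python3 - <<'E'
from h import *
st=r.read_state(); print(st["tool_pos"],st["force"],st["torque"])
sc=cv2.cvtColor(r.snapshot("scene"),cv2.COLOR_RGB2BGR);w=cv2.cvtColor(r.snapshot("wrist"),cv2.COLOR_RGB2BGR)
a=cv2.resize(sc[130:230,240:360],(480,400),interpolation=2)
b=cv2.resize(w[120:320,235:395],(320,400),interpolation=2)
a=cv2.convertScaleAbs(np.hstack([a,b]),alpha=1.8)
cv2.imwrite("pics/l5.png",a)
E
```

```text
[ 0.4441 -0.106   0.0814] [-14.0592  -5.7265  69.1408] [-0.5827  2.6535  0.228 ]
```

View pics/l5.png

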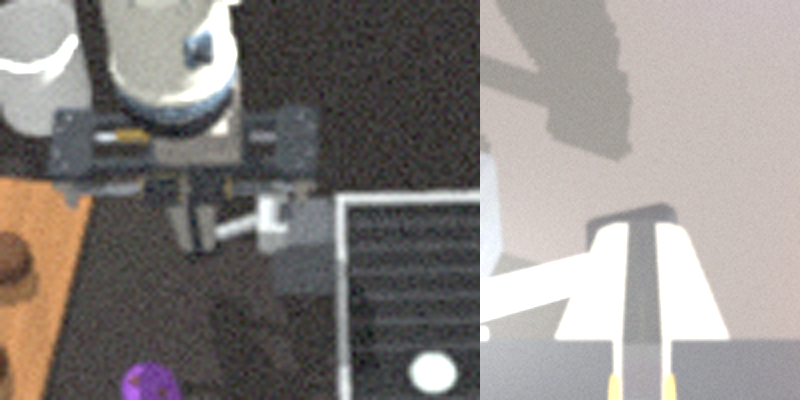

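The wrist force of 69 N at fingertip z 0.059 matches the bottom stop (0.053 plus half the paddle). The picture shows the lever arm sloping down under the fingertips at crop (235,222), so it is fully down. I lift and go to the thermometer.

Call:
move_arm:
  commands:
    - [0,[0,0,-0.2],[0,0,0]]
    - [0,[0,0,-0.4],[0,0,0]]
    - [0,[0,0,-0.4],[0,0,0]]
    - [0,[0,0,-0.4],[0,0,0]]
    - [0,[0,0,-0.4],[0,0,0]]
    - [0.5,[0,0,-0.4],[0,0,0]]
    - [1,[0,0,-0.4],[0,0,0]]
    - [1,[0,0,-0.4],[0,0,0]]
    - [1,[0,0,-0.2],[0,0,0]]
    - [1,[0,-0.3,0],[0,0,0]]

```text
clock: 9.72
tool_pos: [0.4396, -0.077, 0.402]
tcp_rot: [[0.996, 0.094, 0.01], [0.094, -0.996, -0.004], [0.009, 0.004, -1.0]]
force: [0.3, 0.6, 0.0]
opening: 0.0318
grip_force: 0.0
```

Call:
move_arm:
  commands:
    - [1,[0,-0.4,0],[0,0,0]]
    - [1,[0,-0.4,0],[0,0,0]]
    - [1,[0,-0.4,0],[0,0,0]]
    - [1,[0,-0.4,0],[0,0,0]]
    - [1,[0,-0.4,0],[0,0,0]]
    - [1,[0,-0.4,0],[0,0,0]]
    - [1,[0,-0.4,0],[0,0,0]]
    - [1,[0,-0.4,0],[0,0,0]]
    - [1,[0,-0.4,0],[0,0,0]]
    - [1,[0,-0.4,0],[0,0,0]]

```text
clock: 10.55
tool_pos: [0.3979, 0.3259, 0.3969]
tcp_rot: [[0.995, 0.097, 0.001], [0.097, -0.995, 0.001], [0.001, -0.001, -1.0]]
force: [0.9, -0.7, 0.1]
opening: 0.0924
grip_force: 0.0
```

Call:
move_arm:
  commands:
    - [1,[0,-0.3,0],[0,0,-0.015]]
    - [1,[0,0,0],[0,0,-0.02]]
    - [1,[0,0,0],[0,0,-0.02]]
    - [1,[0,0,0],[0,0,0]]
    - [1,[0,0,0],[0,0,0]]
    - [1,[0,0,0],[0,0,0]]
    - [1,[0,0,0],[0,0,0]]
    - [1,[0,0,0],[0,0,0]]
    - [1,[0,0,0],[0,0,0]]
    - [1,[0,0,0],[0,0,0]]

```text
clock: 11.38
tool_pos: [0.396, 0.3536, 0.3957]
tcp_rot: [[0.964, 0.265, 0.0], [0.265, -0.964, 0.0], [0.0, -0.0, -1.0]]
force: [-0.1, 0.5, 0.0]
opening: 0.092
grip_force: 0.0
```

```bash
python3 - <<'E'
from h import *
st=r.read_state(); print(st["tool_pos"],st["force"],st["tcp_rot"]);np.save("st6.npy",st,allow_pickle=True)
snap("wrist","w6")
E
```

```text
[0.396  0.3536 0.3957] [-0.1267  0.5446  0.0406] [[ 0.9641  0.2654  0.0001]
 [ 0.2654 -0.9641  0.0001]
 [ 0.0001 -0.     -1.    ]]
```

View pics/w6.png

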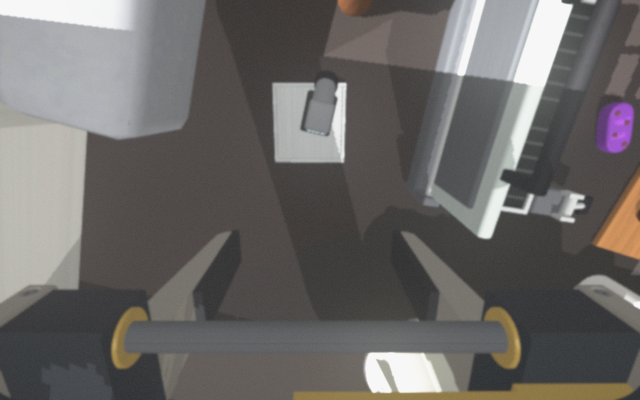

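The tray square spans (273–347, 83–162), aligned with the tool. The thermometer grip is near (320,118), with its nose at (325,85), and is turned slightly. I enlarge this area.

```bash
python3 - <<'E'
from h import *
w=cv2.imread("pics/w6_raw.png")[60:175,260:360]
cv2.imwrite("pics/w6z.png",cv2.convertScaleAbs(cv2.resize(w,None,fx=5.2,fy=5.2,interpolation=2),alpha=1.4))
E
```

```text
(no output)
```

View pics/w6z.png

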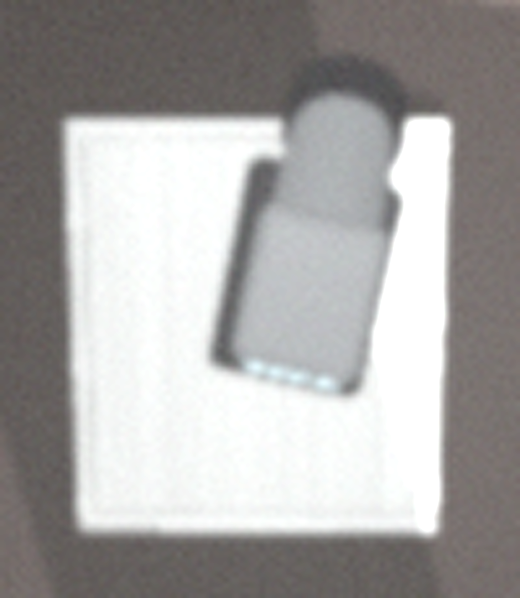

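```bash
python3 - <<'E'
from h import *
st=np.load("st6.npy",allow_pickle=True).item()
Z=lambda P:[[260+x/5.2,60+y/5.2] for x,y in P]
W=lambda P,z:plane("wrist",Z(P),z,st)
def yaw(a,b): d=b-a; return np.arctan2(d[1],d[0])
f=W([(213,362),(352,394),(402,195),(252,160)],0.026); print("foot",f,f.mean(0), yaw(f[0],f[3]),yaw(f[1],f[2]),yaw(f[1],f[0])-np.pi/2, np.linalg.norm(f[0]-f[3]),np.linalg.norm(f[0]-f[1]))
g=W([(236,360),(358,386),(388,228),(264,208)],0.154); print("grip",g.mean(0), yaw(g[0],g[3]),yaw(g[1],g[2]),yaw(g[1],g[0])-np.pi/2,np.linalg.norm(g[0]-g[3]),np.linalg.norm(g[0]-g[1]))
n=W([(345,110)],0.093)[0];print("nose",n,yaw(f.mean(0),n),yaw(g.mean(0),n))
t=W([(65,118),(450,118),(440,530),(78,530)],0.012);print("tray",t.mean(0),yaw(t[3],t[0]),yaw(t[2],t[1]))
E
```

```text
foot [[0.429  0.3866 0.026 ]
 [0.431  0.3414 0.026 ]
 [0.4931 0.3431 0.026 ]
 [0.4908 0.3903 0.026 ]] [0.461  0.3653 0.026 ] 0.05885433859325605 0.027663390736511192 0.04361972742310338 0.061917742588677424 0.045263043004474084
grip [0.4613 0.3651 0.154 ] 0.07143706982400919 0.08798357641077749 0.059989420822778694 0.03522863821192633 0.029764520103036797
nose [0.5074 0.3678 0.093 ] 0.05208789456716482 0.058546868125913545
tray [0.441  0.3752 0.012 ] 0.2594808337168722 0.26966501025539513
```

The thermometer is at (0.461, 0.365) with yaw about 0.06. Its foot, grip and nose positions agree, with the nose 46 mm ahead. The tray centre is (0.441, 0.375). I go in to grasp.

Call:
move_arm:
  commands:
    - [1,[0,0,0],[0,0,0.033]]
    - [1,[0,0,0],[0,0,0.033]]
    - [1,[0.33,-0.04,0],[0,0,0]]
    - [1,[0.33,-0.04,0],[0,0,0]]
    - [1,[0,0,0.4],[0,0,0]]
    - [1,[0,0,0.4],[0,0,0]]
    - [1,[0,0,0.4],[0,0,0]]
    - [1,[0,0,0.4],[0,0,0]]
    - [1,[0,0,0.3],[0,0,0]]
    - [1,[0,0,0.2],[0,0,0]]

```text
clock: 12.27
tool_pos: [0.4599, 0.3646, 0.182]
tcp_rot: [[0.998, 0.062, -0.003], [0.062, -0.998, -0.003], [-0.003, 0.002, -1.0]]
force: [-1.1, -0.2, 0.2]
opening: 0.0918
grip_force: 0.0
```

Call:
move_arm:
  commands:
    - [0.8,[0,0,0.2],[0,0,0]]
    - [0.7,[0,0,0.2],[0,0,0]]
    - [0.6,[0,0,0.1],[0,0,0]]
    - [0.5,[0,0,0],[0,0,0]]
    - [0.4,[0,0,0],[0,0,0]]
    - [0,[0,0,0],[0,0,0]]
    - [0,[0,0,0],[0,0,0]]
    - [0,[0,0,0],[0,0,0]]
    - [0,[0,0,0],[0,0,0]]
    - [0,[0,0,0],[0,0,0]]
  grip_force: 40

```text
clock: 13.1
tool_pos: [0.4616, 0.3661, 0.1364]
tcp_rot: [[0.998, 0.062, 0.001], [0.062, -0.998, 0.001], [0.001, -0.001, -1.0]]
force: [-0.8, 0.2, 1.8]
opening: 0.0316
grip_force: 39.9
```

Call:
move_arm:
  commands:
    - [0,[0,0,-0.1],[0,0,0]]
    - [0,[0,0,-0.3],[0,0,0]]
    - [0,[0,0,-0.4],[0,0,0]]
    - [0,[0,0,-0.4],[0,0,0]]
    - [0,[-0.32,0,0],[0,0,0]]
    - [0,[-0.32,0,0],[0,0,0]]
    - [0,[-0.32,0,0],[0,0,0]]
    - [0,[-0.32,0,0],[0,0,0]]
    - [0,[-0.3,0,0],[0,0,0]]
    - [0,[0,0,0],[0,0,0]]

```text
clock: 13.93
tool_pos: [0.2988, 0.3545, 0.2557]
tcp_rot: [[0.998, 0.063, -0.003], [0.063, -0.998, -0.001], [-0.003, 0.001, -1.0]]
force: [-1.2, 0.7, -2.3]
opening: 0.0318
grip_force: 40.0
```

Call:
move_arm:
  commands:
    - [0,[0,0.3,0],[0,0,0]]
    - [0,[0,0.3,0],[0,0,0]]
    - [0,[0,0.3,0],[0,0,0]]
    - [0,[0,0.3,0],[0,0,0]]
    - [0,[0,0.3,0],[0,0,-0.015]]
    - [0,[0,0.3,0],[0,0,-0.015]]
    - [0,[0,0.3,0],[0,0,-0.015]]
    - [0,[0,0.3,0],[0,0,-0.015]]
    - [0,[0,0.3,0],[0,0,-0.016]]
    - [0,[0,0,0],[0,0,0]]

```text
clock: 14.77
tool_pos: [0.3351, 0.0844, 0.2562]
tcp_rot: [[0.955, 0.297, 0.001], [0.297, -0.955, -0.002], [0.001, 0.002, -1.0]]
force: [0.1, 0.4, -3.1]
opening: 0.0318
grip_force: 40.0
```

Call:
move_arm:
  commands:
    - [0,[0.1,0.22,0.08],[0,0,0]]
    - [0,[0.1,0.22,0.08],[0,0,0]]
    - [0,[0.11,0.21,0.07],[0,0,0]]
    - [0,[0,0,0],[0,0,0]]
    - [0,[0,0,0],[0,0,0]]
    - [0,[0,0,0],[0,0,0]]
    - [0,[0,0,0],[0,0,0]]
    - [0,[0,0,0],[0,0,0]]
    - [0,[0,0,0],[0,0,0]]
    - [0,[0,0,0],[0,0,0]]

```text
clock: 15.6
tool_pos: [0.3831, 0.036, 0.2328]
tcp_rot: [[0.955, 0.297, 0.001], [0.297, -0.955, 0.0], [0.001, 0.0, -1.0]]
force: [-0.1, 0.3, -2.0]
opening: 0.0316
grip_force: 40.0
```

```bash
python3 - <<'E'
from h import *
st=r.read_state(); print(st["tool_pos"],st["force"],st["tcp_rot"])
p=st["tool_pos"];R=st["tcp_rot"]; f=R[:,0]
o=p+R[:,2]*0.1324
nose=o+f*0.047-R[:,2]*0.093; los=(f+R[:,2])/2**.5
S=np.array([.5505,.0831,.066]);d=S-nose;t=d@los;print("range",t,"miss",d-t*los)
sc=cv2.cvtColor(r.snapshot("scene"),cv2.COLOR_RGB2BGR); tp=cv2.cvtColor(r.snapshot("top"),cv2.COLOR_RGB2BGR)
print("nose px scene",proj("scene",[nose,o+f*.0-R[:,2]*.0]),"top",proj("top",[nose]))
cv2.imwrite("pics/a7.png",cv2.convertScaleAbs(np.hstack([cv2.resize(sc[110:260,260:410],(400,400),interpolation=2),cv2.resize(tp[120:240,260:380],(400,400),interpolation=2)]),alpha=1.5))
E
```

```text
[0.3831 0.036  0.2328] [-0.1477  0.345  -2.045 ] [[ 0.9548  0.2971  0.0005]
 [ 0.2971 -0.9548  0.0001]
 [ 0.0005  0.     -1.    ]]
range 0.17982641421227513 miss [ 0.0011 -0.0046 -0.0004]
nose px scene [[340.7144 162.766 ]
 [336.2602 169.0685]] top [[301.6317 208.4327]]
```

View pics/a7.png

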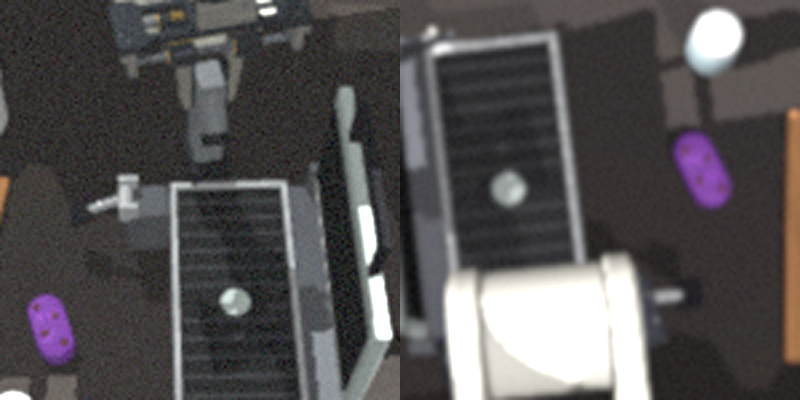

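The nose shows at crop (212,145), where it was predicted (215,141), and the spot is at crop (235,301). The computed miss is 5 mm at 0.18 m range. I centre it and hold for 2.3 s.

Call:
move_arm:
  commands:
    - [0,[0,0.04,0],[0,0,0]]
    - [0,[0,0,0],[0,0,0]]
    - [0,[0,0,0],[0,0,0]]
    - [0,[0,0,0],[0,0,0]]
    - [0,[0,0,0],[0,0,0]]
    - [0,[0,0,0],[0,0,0]]
    - [0,[0,0,0],[0,0,0]]
    - [0,[0,0,0],[0,0,0]]
    - [0,[0,0,0],[0,0,0]]
    - [0,[0,0,0],[0,0,0]]

```text
clock: 16.53
tool_pos: [0.3843, 0.0317, 0.2326]
tcp_rot: [[0.955, 0.296, -0.0], [0.296, -0.955, 0.0], [-0.0, -0.0, -1.0]]
force: [-1.2, 0.5, -2.9]
opening: 0.032
grip_force: 40.0
```

Call:
move_arm:
  commands:
    - [0,[0,0,0],[0,0,0]]
    - [0,[0,0,0],[0,0,0]]
    - [0,[0,0,0],[0,0,0]]
    - [0,[0,0,0],[0,0,0]]
    - [0,[0,0,0],[0,0,0]]
    - [0,[0,0,0],[0,0,0]]
    - [0,[0,0,0],[0,0,0]]
    - [0,[0,0,0],[0,0,0]]
    - [0,[0,0,0],[0,0,0]]
    - [0,[0,0,0],[0,0,0]]

```text
clock: 17.37
tool_pos: [0.3844, 0.0317, 0.2326]
tcp_rot: [[0.955, 0.296, -0.0], [0.296, -0.955, -0.0], [-0.0, 0.0, -1.0]]
force: [0.8, -0.1, -2.0]
opening: 0.0313
grip_force: 40.0
```

Call:
move_arm:
  commands:
    - [0,[0,0,0],[0,0,0]]
    - [0,[0,0,0],[0,0,0]]
    - [0,[0,0,0],[0,0,0]]
    - [0,[0,0,0],[0,0,0]]
    - [0,[0,0,0],[0,0,0]]
    - [0,[0,0,0],[0,0,0]]
    - [0,[0,0,0],[0,0,0]]
    - [0,[0,0,0],[0,0,0]]
    - [0,[0,0,0],[0,0,0]]
    - [0,[0,0,0],[0,0,0]]

```text
clock: 18.2
tool_pos: [0.3844, 0.0317, 0.2326]
tcp_rot: [[0.955, 0.296, -0.0], [0.296, -0.955, 0.0], [-0.0, -0.0, -1.0]]
force: [0.1, 0.0, -2.9]
opening: 0.0319
grip_force: 40.0
```

```bash
python3 - <<'E'
from h import *
st=r.read_state(); p=st["tool_pos"];R=st["tcp_rot"]; f=R[:,0]; print(p)
nose=p+R[:,2]*(.1324-.093)+f*0.047; los=(f+R[:,2])/2**.5
print("topspot",plane("top",[[292.7,176.4]],.066),"scene",plane("scene",[[348.1,222.9]],.066))
S=np.array([.5505,.0831,.066]);d=S-nose;t=d@los;print("range",t,"miss",d-t*los)
E
```

```text
[0.3844 0.0317 0.2326]
topspot [[0.5465 0.0824 0.066 ]] scene [[0.5495 0.0834 0.066 ]]
range 0.1796619201603034 miss [-0.0001 -0.0002 -0.0001]
```

Call:
move_arm:
  commands:
    - [0,[-0.25,-0.25,-0.08],[0,0,0]]
    - [0,[-0.25,-0.25,-0.08],[0,0,0]]
    - [0,[-0.25,-0.25,-0.09],[0,0,0]]
    - [0,[0.11,-0.35,0],[0,0,0]]
    - [0,[0.11,-0.35,0],[0,0,0]]
    - [0,[0.11,-0.35,0],[0,0,0]]
    - [0,[0.11,-0.35,0],[0,0,0]]
    - [0,[0.11,-0.35,0],[0,0,0]]
    - [0,[0.11,-0.35,0],[0,0,0]]
    - [0,[0.11,-0.35,0],[0,0,0]]

```text
clock: 19.03
tool_pos: [0.2909, 0.34, 0.2576]
tcp_rot: [[0.955, 0.297, 0.0], [0.297, -0.955, 0.0], [0.0, -0.0, -1.0]]
force: [1.6, -0.6, -2.4]
opening: 0.0318
grip_force: 40.0
```

Call:
move_arm:
  commands:
    - [0,[0.11,-0.35,0],[0,0,0]]
    - [0,[0.36,0.11,0],[0,0,0]]
    - [0,[0.36,0.11,0],[0,0,0]]
    - [0,[0.36,0.11,0],[0,0,0]]
    - [0,[0.3,0.1,0],[0,0,0]]
    - [0,[0,0,0],[0,0,0]]
    - [0,[0,0,0],[0,0,0]]
    - [0,[0,0,0],[0,0,0]]
    - [0,[0,0,0],[0,0,0]]
    - [0,[0,0,0],[0,0,0]]

```text
clock: 19.87
tool_pos: [0.4351, 0.3744, 0.2577]
tcp_rot: [[0.955, 0.297, -0.0], [0.297, -0.955, -0.0], [-0.0, -0.0, -1.0]]
force: [0.6, 0.3, -2.8]
opening: 0.0322
grip_force: 40.0
```

Call:
move_arm:
  commands:
    - [0,[0.06,0,0.3],[0,0,0]]
    - [0,[0,0,0.35],[0,0,0]]
    - [0,[0,0,0.3],[0,0,0]]
    - [0,[0,0,0.1],[0,0,0]]
    - [0,[0,0,0.08],[0,0,0]]
    - [0,[0,0,0.05],[0,0,0]]
    - [0,[0,0,0.03],[0,0,0]]
    - [0,[0,0,0],[0,0,0]]
    - [0,[0,0,0],[0,0,0]]
    - [0,[0,0,0],[0,0,0]]

```text
clock: 20.7
tool_pos: [0.4425, 0.3767, 0.1378]
tcp_rot: [[0.955, 0.296, 0.001], [0.296, -0.955, 0.001], [0.002, -0.001, -1.0]]
force: [0.2, -0.4, -0.7]
opening: 0.032
grip_force: 40.0
```

Call:
move_arm:
  commands:
    - [0.5,[0,0,0],[0,0,0]]
    - [0.6,[0,0,0],[0,0,0]]
    - [0.8,[0,0,0],[0,0,0]]
    - [0.8,[0,0,0],[0,0,0]]
    - [0.8,[0,0,0],[0,0,0]]
    - [0.8,[0,0,0],[0,0,0]]
    - [0.8,[0,0,-0.2],[0,0,0]]
    - [0.8,[0,0,-0.3],[0,0,0]]
    - [0.8,[0,0,-0.4],[0,0,0]]
    - [0.8,[0,0,-0.4],[0,0,0]]

```text
clock: 21.53
tool_pos: [0.4413, 0.3757, 0.2673]
tcp_rot: [[0.955, 0.296, -0.002], [0.296, -0.955, -0.001], [-0.002, 0.001, -1.0]]
force: [1.2, 1.3, -0.1]
opening: 0.0736
grip_force: 0.0
```

Call:
move_arm:
  commands:
    - [0.8,[0,0,-0.4],[0,0,0]]
    - [0.8,[0,0,-0.4],[0,0,0]]
    - [0.8,[0,0,-0.4],[0,0,0]]
    - [0.8,[0,0,-0.3],[0,0,0]]
    - [0.8,[0,0.2,0],[0,0,0]]
    - [0.8,[0,0.35,0],[0,0,0]]
    - [0.8,[0,0.35,0],[0,0,0]]
    - [0.8,[0,0.4,0],[0,0,0]]
    - [0.8,[0,0.4,0],[0,0,0]]
    - [0.8,[0,0.4,0],[0,0,0]]

```text
clock: 22.37
tool_pos: [0.5042, 0.1739, 0.4167]
tcp_rot: [[0.955, 0.297, 0.0], [0.297, -0.955, 0.0], [0.0, 0.0, -1.0]]
force: [1.2, 0.1, 0.4]
opening: 0.0737
grip_force: 0.0
```

Call:
move_arm:
  commands:
    - [0.8,[-0.18,0.36,0],[0,0,0]]
    - [0.8,[-0.18,0.36,0],[0,0,0]]
    - [0.8,[-0.18,0.36,0],[0,0,0]]
    - [0.8,[-0.18,0.36,0],[0,0,0]]
    - [0.8,[-0.18,0.36,0],[0,0,0]]
    - [0.8,[-0.18,0.36,0],[0,0,0]]
    - [0.8,[-0.18,0.36,0],[0,0,0]]
    - [0.8,[-0.18,0.36,0],[0,0,0]]
    - [0.8,[-0.18,0.36,0],[0,0,0]]
    - [0.8,[-0.18,0.36,0],[0,0,0]]

```text
clock: 23.2
tool_pos: [0.438, -0.2234, 0.4168]
tcp_rot: [[0.955, 0.296, 0.001], [0.296, -0.955, -0.0], [0.0, 0.0, -1.0]]
force: [1.2, -1.4, 0.8]
opening: 0.0736
grip_force: 0.0
```

Call:
move_arm:
  commands:
    - [0.8,[-0.18,0.36,0],[0,0,0]]
    - [0.8,[-0.18,0.36,0],[0,0,0]]
    - [0.8,[-0.18,0.36,0],[0,0,0]]
    - [0.8,[0,0,0],[0,0,0.03]]
    - [0.8,[0,0,0],[0,0,0.03]]
    - [0.8,[0,0,0],[0,0,0.035]]
    - [0.8,[0,0,0],[0,0,0]]
    - [0.8,[0,0,0],[0,0,0]]
    - [0.8,[0,0,0],[0,0,0]]
    - [0.8,[0,0,0],[0,0,0]]

```text
clock: 24.03
tool_pos: [0.4194, -0.3404, 0.4167]
tcp_rot: [[1.0, 0.005, 0.0], [0.005, -1.0, -0.0], [0.0, 0.0, -1.0]]
force: [-0.2, 0.5, -0.3]
opening: 0.0734
grip_force: 0.0
```

```bash
python3 - <<'E'
from h import *
st=r.read_state(); print(st["tool_pos"],st["tcp_rot"][:,0]);np.save("st8.npy",st,allow_pickle=True)
w=r.snapshot("wrist")[...,::-1].copy();cv2.imwrite("pics/w8_raw.png",w)
sc=r.snapshot("scene")[...,::-1].copy();cv2.imwrite("pics/s8_raw.png",sc)
cv2.imwrite("pics/w8.png",np.hstack([cv2.resize(w[:290],(480,218)),cv2.resize(sc[130:270,350:500],(234,218))]))
E
```

```text
[ 0.4194 -0.3404  0.4167] [1.     0.0053 0.0001]
```

View pics/w8.png

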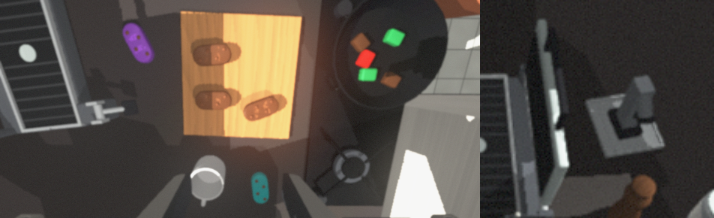

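The wrist view shows the three koftas at full-frame pixels of about (284,73), (284,132) and (348,144), undisturbed. The scene crop shows the thermometer upright in its tray, the lid up, and the mill untouched. My picture budget is spent, so from here I measure with masks only.

```bash
python3 - <<'E'
from h import *
im=cv2.GaussianBlur(cv2.imread("pics/w8_raw.png"),(3,3),0).astype(float)
q=im[...,1]/im[...,2]; v=im[...,2]
for y in range(54,94,4): print(y,' '.join(f"{q[y,x]*100:.0f}/{v[y,x]:.0f}" for x in range(248,320,5)))
print()
for y in range(124,166,4): print(y,' '.join(f"{q[y,x]*100:.0f}/{v[y,x]:.0f}" for x in range(312,390,5)))
E
```

```text
54 70/175 70/162 70/153 71/131 71/127 70/130 70/131 69/139 70/138 69/141 73/224 80/244 83/246 85/246 84/246
58 70/174 71/164 72/123 71/129 71/126 70/125 69/124 67/133 66/140 66/143 66/149 68/181 67/198 69/213 82/245
62 71/174 70/159 73/121 69/112 69/112 68/115 67/120 64/176 65/181 64/184 63/172 64/157 67/193 68/193 68/212
66 71/173 70/159 71/112 68/113 70/119 68/119 65/123 64/178 64/180 64/183 62/202 64/173 67/186 67/196 67/192
70 70/172 71/163 68/106 68/112 68/119 69/125 66/125 64/174 64/187 64/186 63/183 63/179 66/169 67/198 67/192
74 70/171 70/170 68/111 68/112 68/117 67/122 67/123 64/173 63/187 63/197 63/182 63/178 65/167 67/198 67/204
78 71/170 71/170 69/126 66/109 65/116 67/123 66/124 64/174 63/203 62/194 63/181 63/172 68/183 67/201 75/240
82 70/169 70/169 70/161 67/110 65/117 67/123 66/122 64/174 64/180 63/180 62/176 64/166 71/222 84/246 82/246
86 70/166 71/167 70/172 70/151 67/116 66/118 66/122 64/149 65/157 66/157 70/212 83/246 85/246 87/247 83/246
90 70/165 70/166 70/172 70/172 70/165 69/175 70/171 68/184 69/182 69/181 73/224 85/247 85/246 87/247 83/246

124 67/201 67/193 8
[... 556 characters left out ...]
/247
144 88/247 82/246 76/241 63/191 62/191 62/195 62/214 61/190 62/201 61/202 62/188 62/182 66/196 76/237 88/247 86/246
148 88/247 83/246 82/245 65/203 62/188 62/189 63/222 62/190 61/196 62/203 62/191 64/200 80/242 90/247 88/247 82/242
152 88/247 83/246 86/247 65/208 61/187 62/180 62/204 61/187 62/186 61/187 73/230 87/247 87/247 88/247 89/247 81/238
156 87/247 83/246 87/247 71/229 61/194 62/181 63/211 63/192 71/228 80/244 89/247 87/247 88/247 88/247 89/247 76/225
160 87/247 84/246 87/247 88/247 71/228 68/218 77/240 85/246 87/247 83/246 90/247 87/247 88/247 88/247 89/247 73/207
164 87/247 84/246 87/247 89/247 85/247 87/247 88/247 88/247 87/247 83/246 90/247 87/247 89/247 88/247 89/247 71/187
```

```bash
cat > k.py <<'E'
from h import *
def koftas(im,st,box,z=0.030):
    b=cv2.GaussianBlur(im,(3,3),0).astype(float);q=b[...,1]/(b[...,2]+1);v=b[...,2]
    m=((q<.655)|((q<.695)&(v<128)))&(v>60); k=np.zeros(m.shape,np.uint8);x0,y0,x1,y1=box;k[y0:y1,x0:x1]=m[y0:y1,x0:x1]*255
    k=cv2.morphologyEx(cv2.morphologyEx(k,cv2.MORPH_CLOSE,np.ones((3,3))),cv2.MORPH_OPEN,np.ones((5,5)))
    out=[]
    for c in cv2.findContours(k,0,1)[0]:
        if cv2.contourArea(c)<250: continue
        P=plane("wrist",c[:,0].astype(float),z,st)[:,:2].astype(np.float32)
        (cx,cy),(w,h),a=cv2.minAreaRect(P*1000)
        if w<h: a-=90
        out.append((cx/1000,cy/1000,np.radians((a+90)%180-90),max(w,h),min(w,h),cv2.contourArea(c)))
    return out
E
python3 - <<'E'
from k import *
st=np.load("st8.npy",allow_pickle=True).item()
for o in koftas(cv2.imread("pics/w8_raw.png"),st,(247,25,395,175)):print(np.array(o))
E
```

```text
[  0.435   -0.3985  -1.2308  80.9456  41.7387 969.    ]
[   0.454    -0.2876    1.5249   82.1156   43.0156 1049.5   ]
[   0.5497   -0.2875   -1.5681   82.596    42.1685 1222.5   ]
```

The three koftas measure 81–82.6 × 42–43 mm, which matches their spec. I rotate the tool by 90° and hover over the one at (0.550, -0.2875).

Call:
move_arm:
  commands:
    - [0.8,[0,0,0.1],[0,0,-0.039]]
    - [0.8,[0,0,0.1],[0,0,-0.039]]
    - [0.8,[0,0,0.1],[0,0,-0.039]]
    - [0.8,[0,0,0.1],[0,0,-0.039]]
    - [0.8,[0,0,0.1],[0,0,-0.039]]
    - [0.8,[0,0,0.1],[0,0,-0.039]]
    - [0.8,[0,0,0.1],[0,0,-0.039]]
    - [0.8,[0,0,0.1],[0,0,-0.039]]
    - [0.8,[0,0,0.1],[0,0,-0.039]]
    - [0.8,[0,0,0.1],[0,0,-0.039]]

```text
clock: 24.97
tool_pos: [0.4193, -0.3405, 0.3162]
tcp_rot: [[0.33, 0.944, 0.0], [0.944, -0.33, -0.0], [-0.0, 0.0, -1.0]]
force: [0.2, -0.2, -0.3]
opening: 0.0739
grip_force: 0.0
```

Call:
move_arm:
  commands:
    - [0.8,[0,0,0.15],[0,0,-0.039]]
    - [0.8,[0,0,0.15],[0,0,-0.039]]
    - [0.8,[0,0,0.15],[0,0,-0.0305]]
    - [0.76,[0.13,0.33,0],[0,0,0]]
    - [0.76,[0.13,0.33,0],[0,0,0]]
    - [0.76,[0.13,0.33,0],[0,0,0]]
    - [0.76,[0.13,0.31,0],[0,0,0]]
    - [0.76,[0,0,0],[0,0,0]]
    - [0.76,[0,0,0],[0,0,0]]
    - [0.76,[0,0,0],[0,0,0]]

```text
clock: 25.8
tool_pos: [0.5488, -0.2888, 0.2712]
tcp_rot: [[0.001, 1.0, -0.001], [1.0, -0.001, 0.0], [0.0, -0.001, -1.0]]
force: [-0.1, -0.7, -0.1]
opening: 0.0696
grip_force: 0.0
```

```bash
cat > hov.py <<'E'
from k import *
import sys
st=r.read_state();w=r.snapshot("wrist")[...,::-1].copy();cv2.imwrite(f"pics/{sys.argv[1]}_raw.png",w)
p=st["tool_pos"];R=st["tcp_rot"];print("tcp",p,"yaw",np.arctan2(R[1,0],R[0,0]),"j6",st["joints"][5])
c=plane("wrist",[[0,0],[639,0],[639,230],[0,230]],0.012,st)[:,:2];print("view",c.ravel())
for o in koftas(w,st,(0,0,640,235)):
    if o[3]>60 and .33<o[0]<.66 and -.5<o[1]<-.18:
        d=R.T@np.r_[o[0]-p[0],o[1]-p[1],0];print(np.array(o),"shift",d[:2]*10)
E
python3 hov.py w9
```

```text
tcp [ 0.5488 -0.2888  0.2712] yaw 1.5697726237448049 j6 -0.48547628885187
view [ 0.1818 -0.0904  0.9249 -0.093   1.0123 -0.3822  0.0944 -0.3795]
[   0.5471   -0.2863   -1.4182   83.3653   46.9077 1888.    ] shift [ 0.0254 -0.0178]
[   0.4527   -0.2826   -1.5526   88.8724   47.7107 1972.    ] shift [ 0.0612 -0.9615]
```

Call:
move_arm:
  commands:
    - [0.76,[0.02,-0.01,0.38],[0,0,0]]
    - [0.76,[0,0,0.38],[0,0,0]]
    - [0.76,[0,0,0.38],[0,0,0]]
    - [0.76,[0,0,0.38],[0,0,0]]
    - [0.76,[0,0,0.35],[0,0,0]]
    - [0.76,[0,0,0.25],[0,0,0]]
    - [0.76,[0,0,0.15],[0,0,0]]
    - [0.76,[0,0,0.06],[0,0,0]]
    - [0.76,[0,0,0],[0,0,0]]
    - [0.76,[0,0,0],[0,0,0]]
  grip_force: 25

```text
clock: 26.68
tool_pos: [0.5483, -0.2877, 0.0395]
tcp_rot: [[0.003, 1.0, 0.001], [1.0, -0.003, -0.0], [-0.0, 0.001, -1.0]]
force: [0.5, -0.8, 0.2]
opening: 0.0697
grip_force: 0.0
```

Call:
move_arm:
  commands:
    - [0,[0,0,0],[0,0,0]]
    - [0,[0,0,0],[0,0,0]]
    - [0,[0,0,0],[0,0,0]]
    - [0,[0,0,0],[0,0,0]]
    - [0,[0,0,0],[0,0,0]]
    - [0,[0,0,-0.1],[0,0,0]]
    - [0,[0,0,-0.3],[0,0,0]]
    - [0,[0,0,-0.4],[0,0,0]]
    - [0,[0,0,-0.4],[0,0,0]]
    - [0,[0,0,-0.4],[0,0,0]]

```text
clock: 27.52
tool_pos: [0.5478, -0.2866, 0.2007]
tcp_rot: [[0.002, 1.0, -0.001], [1.0, -0.002, 0.0], [0.0, -0.001, -1.0]]
force: [0.9, 0.1, -0.8]
opening: 0.0429
grip_force: 24.1
```

Call:
move_arm:
  commands:
    - [0,[0.38,0.09,0],[0,0,0]]
    - [0,[0.38,0.09,0],[0,0,0]]
    - [0,[0.38,0.09,0],[0,0,0]]
    - [0,[0.38,0.09,0],[0,0,0]]
    - [0,[0.38,0.09,0],[0,0,0]]
    - [0,[0.38,0.09,0],[0,0,0]]
    - [0,[0.38,0.09,0],[0,0,0]]
    - [0,[0.38,0.09,0],[0,0,0]]
    - [0,[0.38,0.09,0],[0,0,0]]
    - [0,[0.36,0.06,0],[0,0,0]]

```text
clock: 28.35
tool_pos: [0.6365, 0.0931, 0.1993]
tcp_rot: [[0.002, 1.0, 0.0], [1.0, -0.002, 0.0], [0.0, 0.0, -1.0]]
force: [1.0, -0.1, -1.3]
opening: 0.0427
grip_force: 24.1
```

Call:
move_arm:
  commands:
    - [0,[0,0,0],[0,0,-0.032]]
    - [0,[0,0,0],[0,0,0]]
    - [0,[0,0,0],[0,0,0]]
    - [0,[0,0,0.2],[0,0,0]]
    - [0,[0,0,0.2],[0,0,0]]
    - [0,[0,0,0.1],[0,0,0]]
    - [0,[0,0,0],[0,0,0]]
    - [0,[0,0,0],[0,0,0]]
    - [0,[0,0,0],[0,0,0]]
    - [0,[0,0,0],[0,0,0]]

```text
clock: 29.18
tool_pos: [0.637, 0.0906, 0.1499]
tcp_rot: [[-0.097, 0.995, 0.002], [0.995, 0.097, 0.0], [0.0, 0.002, -1.0]]
force: [0.6, 1.0, -1.1]
opening: 0.0429
grip_force: 24.1
```

Call:
move_arm:
  commands:
    - [0,[0,0,0.25],[0,0,0]]
    - [0,[0,0,0.15],[0,0,0]]
    - [0,[0,0,0.1],[0,0,0]]
    - [0,[0,0,0.04],[0,0,0]]
    - [0,[0,0,0.02],[0,0,0]]
    - [0,[0,0,0],[0,0,0]]
    - [0,[0,0,0],[0,0,0]]
    - [0.55,[0,0,0],[0,0,0]]
    - [0.65,[0,0,0],[0,0,0]]
    - [0.65,[0,0,0],[0,0,0]]

```text
clock: 30.02
tool_pos: [0.6367, 0.0909, 0.093]
tcp_rot: [[-0.098, 0.995, 0.001], [0.995, 0.098, 0.0], [0.0, 0.001, -1.0]]
force: [0.5, 0.6, 0.0]
opening: 0.0591
grip_force: 0.0
```

Call:
move_arm:
  commands:
    - [0.65,[0,0,0],[0,0,0]]
    - [0.65,[0,0,-0.1],[0,0,0]]
    - [0.65,[0,0,-0.3],[0,0,0]]
    - [0.65,[0,0,-0.4],[0,0,0]]
    - [0.65,[0,0,-0.4],[0,0,0]]
    - [0.65,[0,0,-0.4],[0,0,0.032]]
    - [0.7,[-0.3,-0.2,0],[0,0,0]]
    - [0.76,[-0.4,-0.1,0],[0,0,0]]
    - [0.76,[-0.4,-0.1,0],[0,0,0]]
    - [0.76,[-0.4,-0.1,0],[0,0,0]]

```text
clock: 30.85
tool_pos: [0.5853, -0.0602, 0.2539]
tcp_rot: [[0.001, 1.0, 0.001], [1.0, -0.001, -0.0], [-0.0, 0.001, -1.0]]
force: [1.4, -0.3, -0.5]
opening: 0.0695
grip_force: 0.0
```

Call:
move_arm:
  commands:
    - [0.76,[-0.32,-0.19,0],[0,0,0]]
    - [0.76,[-0.32,-0.19,0],[0,0,0]]
    - [0.76,[-0.32,-0.19,0],[0,0,0]]
    - [0.76,[-0.32,-0.19,0],[0,0,0]]
    - [0.76,[-0.32,-0.19,0],[0,0,0]]
    - [0.76,[-0.32,-0.19,0],[0,0,0]]
    - [0.76,[-0.32,-0.18,0],[0,0,0]]
    - [0.76,[0,0,0],[0,0,0]]
    - [0.76,[0,0,0],[0,0,0]]
    - [0.76,[0,0,0],[0,0,0]]

```text
clock: 31.68
tool_pos: [0.4536, -0.2825, 0.2531]
tcp_rot: [[0.003, 1.0, 0.001], [1.0, -0.003, 0.0], [0.0, 0.001, -1.0]]
force: [0.5, -0.2, -0.6]
opening: 0.0701
grip_force: 0.0
```

```bash
python3 hov.py w10
```

```text
tcp [ 0.4536 -0.2825  0.2531] yaw 1.567390285636464 j6 -0.5569987077243065
view [ 0.1044 -0.0887  0.8142 -0.0925  0.8974 -0.3695  0.0205 -0.3642]
[   0.4526   -0.2868    1.543    81.0269   41.6095 1905.5   ] shift [-0.0429 -0.0096]
```

Call:
move_arm:
  commands:
    - [0.76,[-0.04,-0.01,0.35],[0,0,0.006]]
    - [0.76,[0,0,0.38],[0,0,0]]
    - [0.76,[0,0,0.38],[0,0,0]]
    - [0.76,[0,0,0.38],[0,0,0]]
    - [0.76,[0,0,0.3],[0,0,0]]
    - [0.76,[0,0,0.2],[0,0,0]]
    - [0.76,[0,0,0.1],[0,0,0]]
    - [0.76,[0,0,0.06],[0,0,0]]
    - [0.76,[0,0,0],[0,0,0]]
    - [0.76,[0,0,0],[0,0,0]]

```text
clock: 32.57
tool_pos: [0.4533, -0.2867, 0.0385]
tcp_rot: [[0.02, 1.0, 0.001], [1.0, -0.02, -0.001], [-0.001, 0.001, -1.0]]
force: [0.3, 0.4, 0.9]
opening: 0.0694
grip_force: 0.0
```

Call:
move_arm:
  commands:
    - [0,[0,0,0],[0,0,0]]
    - [0,[0,0,0],[0,0,0]]
    - [0,[0,0,0],[0,0,0]]
    - [0,[0,0,0],[0,0,0]]
    - [0,[0,0,0],[0,0,0]]
    - [0,[0,0,-0.1],[0,0,0]]
    - [0,[0,0,-0.3],[0,0,0]]
    - [0,[0,0,-0.4],[0,0,0]]
    - [0,[0,0,-0.4],[0,0,0]]
    - [0,[0,0,-0.4],[0,0,0]]

```text
clock: 33.4
tool_pos: [0.4517, -0.2864, 0.1998]
tcp_rot: [[0.021, 1.0, -0.001], [1.0, -0.021, 0.0], [0.0, -0.001, -1.0]]
force: [0.9, -0.6, -1.0]
opening: 0.0419
grip_force: 24.8
```

Call:
move_arm:
  commands:
    - [0,[0.37,0.09,0],[0,0,0]]
    - [0,[0.37,0.09,0],[0,0,0]]
    - [0,[0.37,0.09,0],[0,0,0]]
    - [0,[0.37,0.09,0],[0,0,0]]
    - [0,[0.37,0.09,0],[0,0,0]]
    - [0,[0.37,0.09,0],[0,0,0]]
    - [0,[0.37,0.09,0],[0,0,0]]
    - [0,[0.37,0.09,0],[0,0,0]]
    - [0,[0.37,0.09,0],[0,0,0]]
    - [0,[0.37,0.1,0],[0,0,0]]

```text
clock: 34.23
tool_pos: [0.551, 0.0831, 0.1983]
tcp_rot: [[0.021, 1.0, 0.0], [1.0, -0.021, -0.0], [-0.0, 0.0, -1.0]]
force: [0.3, -0.5, -0.6]
opening: 0.0417
grip_force: 24.8
```

Call:
move_arm:
  commands:
    - [0,[0,0,0],[0,0,-0.0385]]
    - [0,[0,0,0],[0,0,0]]
    - [0,[0,0,0],[0,0,0]]
    - [0,[0,0,0.2],[0,0,0]]
    - [0,[0,0,0.2],[0,0,0]]
    - [0,[0,0,0.1],[0,0,0]]
    - [0,[0,0,0],[0,0,0]]
    - [0,[0,0,0],[0,0,0]]
    - [0,[0,0,0],[0,0,0]]
    - [0,[0,0,0],[0,0,0]]

```text
clock: 35.07
tool_pos: [0.552, 0.081, 0.1487]
tcp_rot: [[-0.099, 0.995, 0.002], [0.995, 0.099, 0.0], [0.0, 0.002, -1.0]]
force: [0.6, 0.2, -1.2]
opening: 0.0419
grip_force: 24.8
```

Descend to 0.093, release and go back to the last kofta (0.435, -0.3985).

Call:
move_arm:
  commands:
    - [0,[0,0,0.25],[0,0,0]]
    - [0,[0,0,0.15],[0,0,0]]
    - [0,[0,0,0.1],[0,0,0]]
    - [0,[0,0,0.03],[0,0,0]]
    - [0,[0,0,0.02],[0,0,0]]
    - [0,[0,0,0],[0,0,0]]
    - [0,[0,0,0],[0,0,0]]
    - [0.55,[0,0,0],[0,0,0]]
    - [0.65,[0,0,0],[0,0,0]]
    - [0.65,[0,0,0],[0,0,0]]

```text
clock: 35.9
tool_pos: [0.5516, 0.0813, 0.0931]
tcp_rot: [[-0.1, 0.995, 0.001], [0.995, 0.1, 0.0], [0.0, 0.001, -1.0]]
force: [-0.0, -0.3, 0.0]
opening: 0.0588
grip_force: 0.0
```

Call:
move_arm:
  commands:
    - [0.65,[0,0,0],[0,0,0]]
    - [0.65,[0,0,-0.1],[0,0,0]]
    - [0.65,[0,0,-0.3],[0,0,0]]
    - [0.65,[0,0,-0.4],[0,0,0]]
    - [0.65,[0,0,-0.4],[0,0,0]]
    - [0.65,[0,0,-0.4],[0,0,0]]
    - [0.7,[-0.3,0,0],[0,0,-0.03]]
    - [0.76,[-0.36,0,0],[0,0,-0.03]]
    - [0.76,[-0.36,0,0],[0,0,-0.016]]
    - [0.76,[-0.36,0,0],[0,0,0]]

```text
clock: 36.73
tool_pos: [0.5833, -0.0537, 0.2541]
tcp_rot: [[-0.336, 0.942, 0.001], [0.942, 0.336, -0.0], [-0.001, 0.001, -1.0]]
force: [0.9, 0.9, -0.1]
opening: 0.0699
grip_force: 0.0
```

Call:
move_arm:
  commands:
    - [0.76,[-0.28,-0.26,0],[0,0,0]]
    - [0.76,[-0.28,-0.26,0],[0,0,0]]
    - [0.76,[-0.28,-0.26,0],[0,0,0]]
    - [0.76,[-0.28,-0.26,0],[0,0,0]]
    - [0.76,[-0.28,-0.26,0],[0,0,0]]
    - [0.76,[-0.27,-0.25,0],[0,0,0]]
    - [0.76,[-0.27,-0.25,0],[0,0,0]]
    - [0.76,[-0.27,-0.25,0],[0,0,0]]
    - [0.76,[-0.27,-0.25,0],[0,0,0]]
    - [0.76,[-0.27,-0.25,0],[0,0,0]]

```text
clock: 37.57
tool_pos: [0.433, -0.398, 0.2536]
tcp_rot: [[-0.332, 0.943, 0.001], [0.943, 0.332, -0.0], [-0.001, 0.0, -1.0]]
force: [1.4, 0.2, -0.7]
opening: 0.0702
grip_force: 0.0
```

Call:
move_arm:
  commands:
    - [0.76,[0,0,0],[0,0,0]]
    - [0.76,[0,0,0],[0,0,0]]
    - [0.76,[0,0,0],[0,0,0]]
    - [0.76,[0,0,0],[0,0,0]]
    - [0.76,[0,0,0],[0,0,0]]
    - [0.76,[0,0,0],[0,0,0]]
    - [0.76,[0,0,0],[0,0,0]]
    - [0.76,[0,0,0],[0,0,0]]
    - [0.76,[0,0,0],[0,0,0]]
    - [0.76,[0,0,0],[0,0,0]]

```text
clock: 38.4
tool_pos: [0.4343, -0.3963, 0.2526]
tcp_rot: [[-0.332, 0.943, -0.0], [0.943, 0.332, 0.0], [0.0, 0.0, -1.0]]
force: [0.1, -0.2, -1.4]
opening: 0.07
grip_force: 0.0
```

```bash
python3 hov.py w11
```

```text
tcp [ 0.4343 -0.3963  0.2526] yaw 1.909610543632457 j6 -1.0811569022449223
view [ 0.04   -0.331   0.7091 -0.0968  0.88   -0.3294  0.0533 -0.6185]
[   0.4327   -0.3973   -1.2196   82.8608   40.2689 1920.    ] shift [-0.0044 -0.0178]
```

Call:
move_arm:
  commands:
    - [0.76,[0,-0.01,0.35],[0,0,-0.003]]
    - [0.76,[0,0,0.38],[0,0,0]]
    - [0.76,[0,0,0.38],[0,0,0]]
    - [0.76,[0,0,0.38],[0,0,0]]
    - [0.76,[0,0,0.3],[0,0,0]]
    - [0.76,[0,0,0.2],[0,0,0]]
    - [0.76,[0,0,0.1],[0,0,0]]
    - [0.76,[0,0,0.05],[0,0,0]]
    - [0.76,[0,0,0],[0,0,0]]
    - [0.76,[0,0,0],[0,0,0]]

```text
clock: 39.28
tool_pos: [0.4338, -0.3974, 0.0396]
tcp_rot: [[-0.341, 0.94, 0.001], [0.94, 0.341, -0.001], [-0.001, 0.001, -1.0]]
force: [-0.5, -0.4, 0.6]
opening: 0.0699
grip_force: 0.0
```

Call:
move_arm:
  commands:
    - [0,[0,0,0],[0,0,0]]
    - [0,[0,0,0],[0,0,0]]
    - [0,[0,0,0],[0,0,0]]
    - [0,[0,0,0],[0,0,0]]
    - [0,[0,0,0],[0,0,0]]
    - [0,[0,0,-0.1],[0,0,0]]
    - [0,[0,0,-0.3],[0,0,0]]
    - [0,[0,0,-0.4],[0,0,0]]
    - [0,[0,0,-0.4],[0,0,0]]
    - [0,[0,0,-0.4],[0,0,0]]

```text
clock: 40.12
tool_pos: [0.4327, -0.3964, 0.2007]
tcp_rot: [[-0.341, 0.94, -0.001], [0.94, 0.341, 0.001], [0.001, -0.0, -1.0]]
force: [0.5, -1.7, -1.4]
opening: 0.042
grip_force: 25.0
```

Call:
move_arm:
  commands:
    - [0,[0,0,0],[0,0,0.0395]]
    - [0,[0,0,0],[0,0,0.0395]]
    - [0,[0.39,0.07,0],[0,0,0]]
    - [0,[0.39,0.07,0],[0,0,0]]
    - [0,[0.39,0.07,0],[0,0,0]]
    - [0,[0.39,0.07,0],[0,0,0]]
    - [0,[0.39,0.07,0],[0,0,0]]
    - [0,[0.39,0.07,0],[0,0,0]]
    - [0,[0.39,0.07,0],[0,0,0]]
    - [0,[0.39,0.07,0],[0,0,0]]

```text
clock: 40.95
tool_pos: [0.4574, -0.079, 0.1993]
tcp_rot: [[-0.099, 0.995, 0.001], [0.995, 0.099, -0.0], [-0.0, 0.001, -1.0]]
force: [1.2, 0.5, -0.5]
opening: 0.0413
grip_force: 25.0
```

Call:
move_arm:
  commands:
    - [0,[0.39,0.07,0],[0,0,0]]
    - [0,[0.39,0.06,0],[0,0,0]]
    - [0,[0.39,0.06,0],[0,0,0]]
    - [0,[0.36,0.06,0],[0,0,0]]
    - [0,[0,0,0],[0,0,0]]
    - [0,[0,0,0.2],[0,0,0]]
    - [0,[0,0,0.2],[0,0,0]]
    - [0,[0,0,0.1],[0,0,0]]
    - [0,[0,0,0],[0,0,0]]
    - [0,[0,0,0],[0,0,0]]

```text
clock: 41.78
tool_pos: [0.4672, 0.0735, 0.1487]
tcp_rot: [[-0.099, 0.995, -0.001], [0.995, 0.099, -0.0], [-0.0, -0.001, -1.0]]
force: [-0.1, -0.6, -0.4]
opening: 0.042
grip_force: 25.0
```

Call:
move_arm:
  commands:
    - [0,[0,0,0.25],[0,0,0]]
    - [0,[0,0,0.15],[0,0,0]]
    - [0,[0,0,0.1],[0,0,0]]
    - [0,[0,0,0.03],[0,0,0]]
    - [0,[0,0,0.02],[0,0,0]]
    - [0,[0,0,0],[0,0,0]]
    - [0,[0,0,0],[0,0,0]]
    - [0.55,[0,0,0],[0,0,0]]
    - [0.65,[0,0,0],[0,0,0]]
    - [0.65,[0,0,0],[0,0,0]]

```text
clock: 42.62
tool_pos: [0.4678, 0.074, 0.0941]
tcp_rot: [[-0.1, 0.995, 0.001], [0.995, 0.1, 0.0], [0.0, 0.001, -1.0]]
force: [-0.1, 1.0, 1.0]
opening: 0.0589
grip_force: 0.0
```

Call:
move_arm:
  commands:
    - [0.65,[0,0,0],[0,0,0]]
    - [0.65,[0,0,-0.1],[0,0,0]]
    - [0.65,[0,0,-0.3],[0,0,0]]
    - [0.65,[0,0,-0.4],[0,0,0]]
    - [0.65,[0,0,-0.4],[0,0,0]]
    - [0.65,[-0.3,0.1,-0.2],[0,0,0.039]]
    - [0.6,[-0.3,0.1,-0.2],[0,0,0.039]]
    - [0.5,[-0.3,0.1,-0.2],[0,0,0.039]]
    - [0.45,[-0.3,0,-0.2],[0,0,0.039]]
    - [0.45,[0,0,-0.2],[0,0,0.039]]

```text
clock: 43.45
tool_pos: [0.4863, -0.0489, 0.3154]
tcp_rot: [[0.498, 0.867, -0.0], [0.867, -0.498, -0.002], [-0.002, 0.001, -1.0]]
force: [0.6, -0.0, -0.3]
opening: 0.0416
grip_force: 0.0
```

Call:
move_arm:
  commands:
    - [0.45,[0,0,-0.2],[0,0,0.039]]
    - [0.45,[0,0,-0.1],[0,0,0.039]]
    - [0.45,[0,0,0],[0,0,0.039]]
    - [0.45,[0,0,0],[0,0,0.039]]
    - [0.45,[0,0,0],[0,0,0.039]]
    - [0.45,[0,0,0],[0,0,0.039]]
    - [0.45,[0,0,0],[0,0,0.039]]
    - [0.45,[0,0,0],[0,0,0.032]]
    - [0.45,[0,0,0],[0,0,0]]
    - [0.45,[0,0,0],[0,0,0]]

```text
clock: 44.28
tool_pos: [0.4871, -0.0451, 0.3441]
tcp_rot: [[0.995, 0.103, 0.0], [0.103, -0.995, 0.0], [0.0, 0.0, -1.0]]
force: [-0.7, -0.1, 0.4]
opening: 0.0412
grip_force: 0.0
```

```bash
python3 - <<'E'
from k import *
st=r.read_state();p=st["tool_pos"];R=st["tcp_rot"];print(p,np.arctan2(R[1,0],R[0,0]))
S=np.array([.5505,.0831]);ux=np.array([.995,.0998]);uy=np.array([-.0998,.995])
for n in("wrist","scene"):
    im=r.snapshot(n)[...,::-1].copy();cv2.imwrite(f"pics/{n}12.png",im)
    b=cv2.GaussianBlur(im,(3,3),0).astype(float);m=(((b[...,2]-b[...,0])>12)&(b[...,1]<.85*b[...,2])).astype(np.uint8)*255
    pol=np.array([S+x*ux+y*uy for x,y in((-.15,-.07),(.15,-.07),(.15,.065),(-.15,.065))]);z=.08
    pp=proj(n,np.c_[pol,np.full(4,z)],st).astype(np.int32);f=np.zeros_like(m);cv2.fillPoly(f,[pp],255)
    m=cv2.morphologyEx(m&f,cv2.MORPH_OPEN,np.ones((3,3)))
    for c in cv2.findContours(m,0,1)[0]:
        if cv2.contourArea(c)<60:continue
        P=plane(n,c[:,0].astype(float),.084,st)[:,:2]-S
        Q=np.c_[P@ux,P@uy].astype(np.float32)*1000
        print(n,cv2.contourArea(c),cv2.minAreaRect(Q))
# lid front/handle test: predicted handle pixel vs darkness not needed
E
```

```text
[ 0.4871 -0.0451  0.3441] 0.10302752541413282
wrist 1766.0 ((-81.37417602539062, -1.66943359375), (44.04459762573242, 85.87427520751953), 0.03129801154136658)
wrist 2027.0 ((0.9938106536865234, -2.387279510498047), (85.76972961425781, 42.82118606567383), 89.9994125366211)
wrist 2545.0 ((86.37962341308594, -1.3788986206054688), (85.15217590332031, 45.19736862182617), 89.97247314453125)
scene 395.5 ((89.56510162353516, 2.1382904052734375), (80.48294067382812, 47.85003662109375), 89.26449584960938)
scene 365.0 ((3.687021255493164, -0.7425956726074219), (81.29635620117188, 48.90782928466797), 89.17276763916016)
scene 331.5 ((-79.43470764160156, 0.03546905517578125), (78.72386169433594, 49.479244232177734), 89.1150894165039)
```

All three koftas lie flat at plate x of about -81, +1 and +87 mm, with y within 3 mm. Next I regrip the handle.

Call:
move_arm:
  commands:
    - [0.45,[0,0,-0.3],[0,0,0]]
    - [0.45,[0,0,-0.3],[0,0,0]]
    - [0.45,[0.11,-0.33,0],[0,0,0]]
    - [0.45,[0.11,-0.33,0],[0,0,0]]
    - [0.45,[0.11,-0.33,0],[0,0,0]]
    - [0.45,[0.11,-0.33,0],[0,0,0]]
    - [0.45,[0.11,-0.33,0],[0,0,0]]
    - [0.45,[0.11,-0.33,0],[0,0,0]]
    - [0.45,[0.12,-0.34,0],[0,0,0]]
    - [0.45,[0,0,0],[0,0,0]]

```text
clock: 45.22
tool_pos: [0.5425, 0.1985, 0.4031]
tcp_rot: [[0.994, 0.105, -0.0], [0.105, -0.994, 0.002], [-0.0, -0.002, -1.0]]
force: [-0.2, -0.9, -1.3]
opening: 0.0415
grip_force: 0.0
```

Call:
move_arm:
  commands:
    - [0.45,[0,0,0],[0,0,0]]
    - [0.45,[0,0,0],[0,0,0]]
    - [0.45,[0,0,0],[0,0,0]]
    - [0.45,[0,0,0],[0,0,0]]
    - [0.45,[0,0,0],[0,0,0]]
    - [0.45,[0,0,0],[0,0,0]]
    - [0.45,[0,0,0],[0,0,0]]
    - [0.45,[0,0,0],[0,0,0]]
    - [0.45,[0,0,0],[0,0,0]]
    - [0.45,[0,0,0],[0,0,0]]

```text
clock: 46.05
tool_pos: [0.5418, 0.1934, 0.4036]
tcp_rot: [[0.995, 0.1, 0.0], [0.1, -0.995, 0.0], [0.0, -0.0, -1.0]]
force: [-0.2, -0.2, -0.1]
opening: 0.0415
grip_force: 0.0
```

```bash
python3 - <<'E'
from h import *
st=r.read_state();print(st["tool_pos"],st["tcp_rot"][:,0]);np.save("st13.npy",st,allow_pickle=True)
im=r.snapshot("wrist")[...,::-1].copy();cv2.imwrite("pics/w13.png",im)
g=cv2.cvtColor(im,cv2.COLOR_BGR2GRAY)
ux=np.array([.995,.0998,0]);uy=np.array([-.0998,.995,0])
H=np.array([.5424,.188,.09])
# brightness across the predicted bar at three stations along it
for x in(.06,.03,0.045):
    print(x,[int(g[tuple(np.round(proj("wrist",H+ux*x+uy*d+[0,0,.215],st)[0][::-1]).astype(int))]) for d in np.arange(-.03,.031,.004)])
E
```

```text
[0.5418 0.1934 0.4036] [0.995  0.0996 0.    ]
0.06 [89, 92, 94, 194, 116, 127, 187, 99, 73, 85, 95, 144, 73, 72, 71, 73]
0.03 [63, 67, 82, 172, 115, 118, 116, 106, 64, 89, 98, 138, 61, 59, 62, 70]
0.045 [62, 69, 71, 194, 119, 120, 118, 110, 67, 81, 99, 136, 65, 64, 64, 65]
```

Call:
move_arm:
  commands:
    - [0.45,[0,0,0.3],[0,0,0]]
    - [0.45,[0,0,0.25],[0,0,0]]
    - [0.45,[0,0,0.2],[0,0,0]]
    - [0.45,[0,0,0.1],[0,0,0]]
    - [0.45,[0,0,0.05],[0,0,0]]
    - [0.45,[0,0,0],[0,0,0]]
    - [0,[0,0,0],[0,0,0]]
    - [0,[0,0,0],[0,0,0]]
    - [0,[0,0,0],[0,0,0]]
    - [0,[0,0,0],[0,0,0]]
  grip_force: 20

```text
clock: 46.93
tool_pos: [0.5422, 0.1936, 0.3145]
tcp_rot: [[0.995, 0.1, 0.001], [0.1, -0.995, 0.001], [0.001, -0.0, -1.0]]
force: [-0.8, -0.5, 0.4]
opening: 0.0169
grip_force: 0.0
```

Call:
move_arm:
  commands:
    - [0,[0,0,0],[0,0,0]]
    - [0,[0,0,0],[0,0,0]]
    - [0,[0,0.29,0.01],[0,0,0]]
    - [0,[0,0.29,0.05],[0,0,0]]
    - [0,[0,0.27,0.09],[0,0,0]]
    - [0,[0,0.26,0.12],[0,0,0]]
    - [0,[0,0.24,0.16],[0,0,0]]
    - [0,[0,0.22,0.19],[0,0,0]]
    - [0,[0,0,0],[0,0,0]]
    - [0,[0,0,0],[0,0,0]]

```text
clock: 47.77
tool_pos: [0.5586, 0.035, 0.251]
tcp_rot: [[0.995, 0.098, 0.002], [0.098, -0.995, -0.002], [0.001, 0.002, -1.0]]
force: [4.3, -4.3, -0.6]
opening: 0.013
grip_force: 20.1
```

Call:
move_arm:
  commands:
    - [0,[0,0.19,0.22],[0,0,0]]
    - [0,[0,0.15,0.23],[0,0,0]]
    - [0,[0,0,0],[0,0,0]]
    - [0,[0,0,0],[0,0,0]]
    - [0,[0,0,0],[0,0,0]]
    - [0,[0,0,0],[0,0,0]]
    - [0,[0,0,0],[0,0,0]]
    - [0,[0,0,0],[0,0,0]]
    - [0,[0,0,0],[0,0,0]]
    - [0,[0,0,0],[0,0,0]]

```text
clock: 48.6
tool_pos: [0.562, 0.0022, 0.2069]
tcp_rot: [[0.995, 0.1, 0.002], [0.1, -0.995, -0.002], [0.002, 0.003, -1.0]]
force: [3.5, -5.9, -0.6]
opening: 0.0132
grip_force: 20.1
```

```bash
python3 - <<'E'
from h import *
st=r.read_state();p=st["tool_pos"];print(p,st["force"])
H=np.array([.5424,.188]);uy=np.array([-.0998,.995]);d=-(p[:2]-H)@uy
print("y off",d,"angle",np.arccos(d/.215), "from z (bar=tcp-.0095)",np.arcsin((p[2]-.0095-.09)/.215))
E
```

```text
[0.562  0.0022 0.2069] [ 3.4527 -5.8626 -0.6368]
y off 0.186848337460597 angle 0.517493192107794 from z (bar=tcp-.0095) 0.5229983116700705
```

Call:
move_arm:
  commands:
    - [0.4,[0,0,0],[0,0,0]]
    - [0.4,[0,0,0],[0,0,0]]
    - [0.4,[0,0,0],[0,0,0]]
    - [0.4,[0,0,0],[0,0,0]]
    - [0.4,[0,0,-0.1],[0,0,0]]
    - [0.4,[0,0,-0.2],[0,0,0]]
    - [0.4,[0,0,-0.3],[0,0,0]]
    - [0.4,[0,0,-0.4],[0,0,0]]
    - [0.4,[-0.2,0.2,-0.3],[0,0,0]]
    - [0.4,[-0.3,0.2,-0.3],[0,0,0]]

```text
clock: 49.43
tool_pos: [0.5191, -0.0388, 0.3662]
tcp_rot: [[0.995, 0.101, 0.003], [0.101, -0.995, -0.0], [0.003, 0.0, -1.0]]
force: [0.0, -0.6, -0.3]
opening: 0.037
grip_force: 0.0
```

Call:
move_arm:
  commands:
    - [0.4,[-0.35,0.2,0],[0,0,0]]
    - [0.4,[-0.35,0.2,0],[0,0,0]]
    - [0.4,[-0.2,0.2,0],[0,0,0]]
    - [0.4,[0,0,0],[0,0,0]]
    - [0.4,[0,0,0],[0,0,0]]
    - [0.4,[0,0,0],[0,0,0]]
    - [0.4,[0,0,0],[0,0,0]]
    - [0.4,[0,0,0],[0,0,0]]
    - [0.4,[0,0,0],[0,0,0]]
    - [0.4,[0,0,0],[0,0,0]]

```text
clock: 50.27
tool_pos: [0.435, -0.107, 0.363]
tcp_rot: [[0.995, 0.101, -0.001], [0.101, -0.995, 0.0], [-0.001, -0.0, -1.0]]
force: [-0.7, 0.3, -0.2]
opening: 0.0368
grip_force: 0.0
```

```bash
python3 - <<'E'
from h import *
st=r.read_state();print(st["tool_pos"],st["force"],st["clock"])
sc=r.snapshot("scene")[...,::-1].copy();cv2.imwrite("pics/s14.png",sc)
g=cv2.cvtColor(sc,cv2.COLOR_BGR2GRAY).astype(float)
o=np.array([.548,.108,0]);ux=np.array([.995,.0998,0]);uy=np.array([-.0998,.995,0]);H=np.array([.5424,.188,.09])
# bright lid panel front edge along several stations vs angle
for x in(.12,.10,.09):
    for a in(.3,.4,.45,.5,.55,.6,.7):
        row=[int(g[tuple(np.round(proj("scene",H+ux*x+uy*(-rr*np.cos(a)-.0075*np.sin(a))+np.array([0,0,rr*np.sin(a)+.0075*np.cos(a)]))[0][::-1]).astype(int))]) for rr in(.155,.16,.165,.17,.175,.18)]
        print(x,a,row)
s0=cv2.imread("pics/scene0.png")
for n,(x,y,w,h) in dict(therm=(425,175,45,60),salt=(250,252,32,36),mill=(425,235,45,48),mug=(230,122,38,45)).items():
    d=cv2.absdiff(sc[y:y+h,x:x+w],cv2.imread("pics/s8_raw.png")[y:y+h,x:x+w]).mean();d0=cv2.absdiff(sc[y:y+h,x:x+w],s0[y:y+h,x:x+w]).mean();print(n,"vs s8",d,"vs start",d0)
# koftas peeking under the lid (from scene camera): handle bar, dark
E
```

```text
[ 0.435 -0.107  0.363] [-0.7143  0.2668 -0.219 ] 50.2667
0.12 0.3 [40, 38, 40, 49, 85, 75]
0.12 0.4 [94, 34, 28, 34, 18, 84]
0.12 0.45 [156, 67, 26, 36, 21, 40]
0.12 0.5 [232, 157, 70, 30, 37, 38]
0.12 0.55 [243, 232, 164, 71, 48, 49]
0.12 0.6 [243, 243, 234, 174, 72, 27]
0.12 0.7 [228, 246, 243, 243, 245, 234]
0.1 0.3 [48, 50, 47, 48, 82, 81]
0.1 0.4 [108, 43, 38, 40, 31, 116]
0.1 0.45 [178, 78, 30, 35, 31, 52]
0.1 0.5 [234, 117, 75, 31, 32, 37]
0.1 0.55 [243, 238, 122, 84, 44, 44]
0.1 0.6 [243, 243, 238, 126, 85, 32]
0.1 0.7 [244, 245, 245, 243, 244, 210]
0.09 0.3 [38, 38, 28, 46, 138, 100]
0.09 0.4 [122, 50, 38, 37, 48, 115]
0.09 0.45 [193, 84, 44, 37, 42, 44]
0.09 0.5 [238, 126, 85, 32, 33, 36]
0.09 0.55 [243, 238, 130, 86, 30, 36]
0.09 0.6 [244, 244, 241, 137, 82, 27]
0.09 0.7 [189, 247, 246, 247, 245, 218]
therm vs s8 7.761728395061728 vs start 20.555555555555557
salt vs s8 13.86082175925926 vs start 9.558159722222221
mill vs s8 4.8580246913580245 vs start 6.917438271604938
mug vs s8 11.229044834307992 vs start 10.939961013645224
```

```bash
python3 - <<'E'
from h import *
st=r.read_state();w=r.snapshot("wrist")[...,::-1].copy();cv2.imwrite("pics/w14.png",w)
sc=cv2.imread("pics/s14.png");H=np.array([.5424,.188,.09]);ux=np.array([.995,.0998,0]);uy=np.array([-.0998,.995,0])
# front edge: bright->dark step along the lid's radial line at a trial angle, in both views; then triangulate
def edge(n,im,x,a):
    g=cv2.GaussianBlur(cv2.cvtColor(im,cv2.COLOR_BGR2GRAY),(3,3),0).astype(np.float32)
    rr=np.arange(.14,.20,.001);P=np.array([H+ux*x+uy*(-q*np.cos(a)-.0075*np.sin(a))+np.array([0,0,q*np.sin(a)+.0075*np.cos(a)]) for q in rr])
    px=proj(n,P,st).astype(np.float32);v=cv2.remap(g,px[:,0],px[:,1],1).ravel();k=np.argmin(np.gradient(v,3));return px[k],rr[k],v[max(k-6,0)],v[min(k+6,59)]
for x in(.12,.11,.1,.09):
    e1=edge("scene",sc,x,.52);e2=edge("wrist",w,x,.52)
    p,gap=tri(("scene",e1[0]),("wrist",e2[0]),None,st);d=p-H
    print(x,e1,e2,"pt",p,gap,"gx",d@ux,"r",np.hypot(d@uy,d[2]),"angle of top edge",np.arctan2(d[2],-(d@uy)),"-> lid",np.arctan2(d[2],-(d@uy))-.044)
S=np.array([.5505,.0831])
b=cv2.GaussianBlur(w,(3,3),0).astype(float);m=(((b[...,2]-b[...,0])>12)&(b[...,1]<.85*b[...,2])).astype(np.uint8)*255
pol=np.array([S+x*ux[:2]+y*uy[:2] for x,y in((-.15,-.07),(.15,-.07),(.15,.065),(-.15,.065))])
f=np.zeros_like(m);cv2.fillPoly(f,[proj("wrist",np.c_[pol,np.full(4,.08)],st).astype(np.int32)],255)
for c in cv2.findContours(cv2.morphologyEx(m&f,2,np.ones((3,3))),0,1)[0]:
    if cv2.contourArea(c)>60:
        P=plane("wrist",c[:,0].astype(float),.084,st)[:,:2]-S;Q=np.c_[P@ux[:2],P@uy[:2]];print("kofta part",cv2.contourArea(c),Q.min(0),Q.max(0))
E
```

```text
0.12 (array([336.6145, 245.9063], dtype=float32), np.float64(0.16200000000000003), np.float32(231.96484), np.float32(59.367188)) (array([140.9478, -95.9451], dtype=float32), np.float64(0.14), np.float32(0.0), np.float32(0.0)) pt [0.672  0.0626 0.1773] 0.014744475741377877 gx 0.11647742635970743 r 0.163002864609462 angle of top edge 0.5648655154402407 -> lid 0.5208655154402406
0.11 (array([336.5009, 242.2618], dtype=float32), np.float64(0.16200000000000003), np.float32(232.34375), np.float32(60.125)) (array([142.7004, -82.6326], dtype=float32), np.float64(0.14), np.float32(0.0), np.float32(0.0)) pt [0.6623 0.0615 0.1777] 0.014588494149535853 gx 0.10663697558296209 r 0.16332814384418273 angle of top edge 0.5667078733369214 -> lid 0.5227078733369214
0.1 (array([336.7268, 238.739 ], dtype=float32), np.float64(0.16100000000000003), np.float32(237.89062), np.float32(72.109375)) (array([144.4219, -69.5765], dtype=float32), np.float64(0.14), np.float32(0.0), np.float32(0.0)) pt [0.6526 0.061  0.1776] 0.013770483577364212 gx 0.09695828417421705 r 0.16287732002110764 angle of top edge 0.5676392816059486 -> lid 0.5236392816059485
0.09 (array([336.2775, 235.094 ], dtype=float32), np.float64(0.16200000000000003), np.float32(233.375), np.float32(62.796875)) (array([146.1132, -56.7705], dtype=float32), np.float64(0.14), np.float32(0.0), np.float32(0.0)) pt [0.6428 0.0593 0.1786] 0.014258601404044065 gx 0.08701255283840109 r 0.16401785090888188 angle of top edge 0.5705898771153383 -> lid 0.5265898771153382
kofta part 88.0 [-0.1025 -0.0371] [-0.093  -0.0161]
kofta part 158.0 [-0.0771 -0.0393] [-0.0627 -0.0166]
kofta part 554.0 [-0.0189 -0.0391] [ 0.0223 -0.0159]
```

```bash
python3 - <<'E'
from h import *
st=r.read_state();w=cv2.imread("pics/w14.png");sc=cv2.imread("pics/s14.png")
H=np.array([.5424,.188,.09]);ux=np.array([.995,.0998,0]);uy=np.array([-.0998,.995,0])
def edge(n,im,x,a):
    g=cv2.GaussianBlur(cv2.cvtColor(im,cv2.COLOR_BGR2GRAY),(3,3),0).astype(np.float32)
    rr=np.arange(.145,.20,.001);P=np.array([H+ux*x+uy*(-q*np.cos(a)-.0075*np.sin(a))+np.array([0,0,q*np.sin(a)+.0075*np.cos(a)]) for q in rr])
    px=proj(n,P,st).astype(np.float32);v=cv2.remap(g,px[:,0],px[:,1],1).ravel();k=np.argmin(np.gradient(v,3));return px[k],rr[k],v[max(k-6,0)],v[min(k+6,54)]
for x in(.03,.02,0,-.02,-.05,-.1,-.12):
    e1=edge("scene",sc,x,.52);e2=edge("wrist",w,x,.52)
    p,gap=tri(("scene",e1[0]),("wrist",e2[0]),None,st);d=p-H
    print(x,e1[1:],e2,"gap",gap,"gx",d@ux,"r",np.hypot(d@uy,d[2]),"lid",np.arctan2(d[2],-(d@uy))-.044)
E
```

```text
0.03 (np.float64(0.162), np.float32(244.87402), np.float32(94.5)) (array([180.0387,   9.5782], dtype=float32), np.float64(0.17700000000000002), np.float32(153.0586), np.float32(70.0)) gap 0.00973878309271039 gx 0.03104760280878187 r 0.1708445650476286 lid 0.47213252194618555
0.02 (np.float64(0.163), np.float32(236.29785), np.float32(88.85156)) (array([181.389 ,  21.5421], dtype=float32), np.float64(0.17700000000000002), np.float32(186.0), np.float32(58.34375)) gap 0.00896593774507327 gx 0.020742562710392154 r 0.17139601455565132 lid 0.4720048036641213
0 (np.float64(0.19800000000000004), np.float32(112.71875), np.float32(71.18164)) (array([184.0177,  44.7855], dtype=float32), np.float64(0.17700000000000002), np.float32(188.25), np.float32(76.71484)) gap 0.012949935116578557 gx -0.00019442582454938864 r 0.20296651804125995 lid 0.534234739329432
-0.02 (np.float64(0.19800000000000004), np.float32(103.9375), np.float32(73.46875)) (array([187.2345,  67.0962], dtype=float32), np.float64(0.17800000000000002), np.float32(186.0625), np.float32(69.625)) gap 0.011926170552926193 gx -0.0192782101
[... 223 characters left out ...]
 np.float32(69.66797)) gap 0.004529415260046462 gx -0.050918709114266734 r 0.17620447679120405 lid 0.4742734699046493
-0.1 (np.float64(0.17200000000000001), np.float32(125.31445), np.float32(32.59375)) (array([197.1542, 148.8915], dtype=float32), np.float64(0.17900000000000002), np.float32(183.8125), np.float32(69.3125)) gap 0.0034710260104758132 gx -0.10213228946148148 r 0.17715187147898093 lid 0.47013944850047057
-0.12 (np.float64(0.171), np.float32(131.90625), np.float32(36.125)) (array([199.2735, 167.5672], dtype=float32), np.float64(0.17900000000000002), np.float32(184.125), np.float32(61.0)) gap 0.0036980090871260797 gx -0.12321010432188548 r 0.17539811038592962 lid 0.46240974269162555
```

```bash
python3 -c "
from rig import r
print(r.close_job())"
```

```text
the job is handed in; nothing more can be done
None
```

The job is handed in, with every step done and no verdict returned: the lid is ajar at about 0.52 rad by handle position (0.47 to 0.58 by camera), the lever is at its bottom stop, the thermometer was aimed for over 2 s and is back in its tray, and three koftas lie on the plate (the one nearest the hinge's +x end was not re-checked after folding the lid).

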